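Load the bench slicer's feed tray under its drop guard

TASK

Lift the slicer's drop guard by its red bail, hook the bail's bar into the notches of the two yellow posts so that the guard stays up by itself, and pull the feed tray right out. Look into the three lidded cases and lay every pale yellow billet (two or three in all) flat in the tray, side by side and lengthways along the tray's slide; leave the dark billets in their cases. Then push the tray fully home, unhook the bail and lower the guard all the way down, shut all the lids, and do not disturb the other things on the table.

Things in the scene. Friction and masses are not known exactly. Their poses are not given: they have to be found in the camera images.
- press: Bench slicer, fixed. Origin on the table, mid-width, in the plane of its drop guard; x points into the machine (its front looks to -x), y along the guard. Steel bed 200 mm wide, 12 high, reaching 170 in front. Blue columns 250 high at y 100 to 130 mm either side, x -20 to 30. White hood at x 20 to 220, 160 high, with a motor box on it to 210 high.
- guard (a joint): Lift of the amber drop guard (see-through plate 190 x 115 mm; about 5 N with its bail): 0 m is fully down, its lower edge 35 mm above the table; upper stop 0.13. It slides straight up between the columns and drops when let go. Hooked in the notches it reads about 0.08. Down, it blocks the tray.
- bail_bar (a point): Middle of the cross bar of the guard's red bail: grip it here. Round, 12 mm thick, 190 long along the slicer's y, 220 mm above the table with the guard down. Two slotted steel straps, 50 mm either side, join it to a pivot line in the guard plane 75 mm below; it swings 0.4 rad to the front, 0.8 rad into the machine, stays where left by light friction, may start leaning.
- notch (a point): Fixed point, slicer's axes: where the bar's middle lies when hooked; 33 mm behind the guard plane, 291 above the table. Two yellow posts (16 mm wide, 34 deep) stand 78 mm either side; each notch is 20 mm wide, open at the top, seat 6 mm below this point, front lip 6 above, back wall 24 above. Lift the bar in front of the posts past the lips, carry it in, let it down on the seats.
- tray (a joint): Slide of the aluminium feed tray: 0 m is fully home inside the slicer, 0.16 fully pulled out to the front; stays where left, friction about 1.5 N.
- tray_in (a point): Centre of the tray's inner floor, axes as the slicer's (x along the slide, into the machine). Inside it is 121 mm long (x) by 168 mm wide (y); side and rear walls 17 mm above the floor and 6 mm thick, front wall 41 mm. The floor is 19 mm above the table.
- tray_grip (a point): Middle of the tray's black handle bar: 12 mm thick, 90 mm long across the slide (slicer's y), its axis 50 mm above the table, 80 mm in front of the guard plane when the tray is home; two thin steel rods 40 mm to either side carry it.
- case_a: Ivory case, fixed, 135 (x) x 125 (y) x 45 mm high, walls and floor 5 mm, with a blue hinged lid; the origin is the centre of its underside, x points to its hinge. Two grooves for billets run along x, 23 mm to either side of the middle; a billet's underside lies 5 mm and the grey insert beside it 13 mm above the table. Its contents show only when the lid is up.
- lid_a (a joint): Lid of case_a: 0 rad shut, 1.9 fully open; stays at any angle, about 2 N at the handle. Hinge line along the case's y, 67.5 mm to +x of its origin, 45.5 above the table. Black handle bar on the lid's outer face, 11 mm thick, 62 long, parallel to the hinge, posts 26 mm either side: shut, 123 mm to -x of the hinge line, 41 above it, 35 above the 6 mm lid; turns with it.
- case_b: Ivory case, fixed, 135 (x) x 125 (y) x 45 mm high, walls and floor 5 mm, with a blue hinged lid; the origin is the centre of its underside, x points to its hinge. Two grooves for billets run along x, 23 mm to either side of the middle; a billet's underside lies 5 mm and the grey insert beside it 13 mm above the table. Its contents show only when the lid is up.
- lid_b (a joint): Lid of case_b: 0 rad shut, 1.9 fully open; stays at any angle, about 2 N at the handle. Hinge line along the case's y, 67.5 mm to +x of its origin, 45.5 above the table. Black handle bar on the lid's outer face, 11 mm thick, 62 long, parallel to the hinge, posts 26 mm either side: shut, 123 mm to -x of the hinge line, 41 above it, 35 above the 6 mm lid; turns with it.
- case_c: Ivory case, fixed, 135 (x) x 125 (y) x 45 mm high, walls and floor 5 mm, with a blue hinged lid; the origin is the centre of its underside, x points to its hinge. Two grooves for billets run along x, 23 mm to either side of the middle; a billet's underside lies 5 mm and the grey insert beside it 13 mm above the table. Its contents show only when the lid is up.
- lid_c (a joint): Lid of case_c: 0 rad shut, 1.9 fully open; stays at any angle, about 2 N at the handle. Hinge line along the case's y, 67.5 mm to +x of its origin, 45.5 above the table. Black handle bar on the lid's outer face, 11 mm thick, 62 long, parallel to the hinge, posts 26 mm either side: shut, 123 mm to -x of the hinge line, 41 above it, 35 above the 6 mm lid; turns with it.
- pale_1_mid (a point): Billet of pale yellow wood, 100 x 22 x 22 mm, about 45 g. This point is its centre; its x axis runs along its length. May be absent.
- pale_2_mid (a point): Billet of pale yellow wood, 100 x 22 x 22 mm, about 45 g. This point is its centre; its x axis runs along its length. May be absent.
- pale_3_mid (a point): Billet of pale yellow wood, 100 x 22 x 22 mm, about 45 g. This point is its centre; its x axis runs along its length. May be absent.
- dark_1_mid (a point): Billet of dark brown wood, 100 x 22 x 22 mm, about 45 g. This point is its centre; its x axis runs along its length. To be left in its case.
- dark_2_mid (a point): Billet of dark brown wood, 100 x 22 x 22 mm, about 45 g. This point is its centre; its x axis runs along its length. To be left in its case.
- dark_3_mid (a point): Billet of dark brown wood, 100 x 22 x 22 mm, about 45 g. This point is its centre; its x axis runs along its length. To be left in its case.
- beaker_rim (a point): Bystander: glass beaker, 70 mm wide, 90 mm high; the centre of its mouth.
- jar: Bystander: amber jar, 56 mm wide, 75 mm high; its underside.
- flask: Bystander: white bottle, 60 mm wide, 160 mm high; its underside.
- brush: Bystander: brush lying on the table behind the cases, about 200 mm long; its underside.
- scoop: Bystander: spoon lying on the table behind the cases, about 200 mm long; its underside.
Things that resemble listed ones, but are neither listed nor needed, are in the scene too. Leave any pink or turquoise look-alike of the case_a alone.

How it is judged (in metres and radians):
On the way, in this order (a step that is already met when the one before it is completed fails the run):
1. the guard stays up by itself on the notched posts, let go by the robot (value of joint guard above 0.07 m and contact force between the fingers and guard below 0.1 N and distance between bail_bar and notch below 0.012 m), for 0.4 s.
2. the tray is pulled right out (value of joint tray above 0.145 m), for 0.2 s.
3. every pale billet present lies flat in the tray, lengthways (x of pale_1_mid in the frame of tray_in between -0.03 and 0.03 m and y of pale_1_mid in the frame of tray_in between -0.08 and 0.08 m and z of pale_1_mid in the frame of tray_in between 0 and 0.02 m and angle between the x axis of each of pale_1_mid, pale_2_mid, pale_3_mid and the x axis of tray_in, either way round below 0.35 rad and x of pale_2_mid in the frame of tray_in between -0.03 and 0.03 m and y of pale_2_mid in the frame of tray_in between -0.08 and 0.08 m and z of pale_2_mid in the frame of tray_in between 0 and 0.02 m and x of pale_3_mid in the frame of tray_in between -0.03 and 0.03 m and y of pale_3_mid in the frame of tray_in between -0.08 and 0.08 m and z of pale_3_mid in the frame of tray_in between 0 and 0.02 m), for 0.2 s.
4. the tray is fully home (value of joint tray below 0.008 m), for 0.2 s.
5. the guard is fully down (value of joint guard below 0.006 m), for 0.3 s.
At the end, for the whole second after the job is handed in: All pale billets flat in the tray (none on another, within 20 degrees of lengthways), tray within 8 mm of home, guard within 6 mm of down, lids within 0.08 rad of shut, dark billets within 40 mm of their places (all of step 3 and value of joint tray below 0.008 m and value of joint guard below 0.006 m and value of joint each of lid_a, lid_b, lid_c below 0.08 rad and distance of each of dark_1_mid, dark_2_mid, dark_3_mid from where it was at the start of the episode below 0.04 m); the robot touches nothing.
It fails at once if a bystander on the table is pushed more than 60 mm or knocked over (distance of any of beaker_rim, jar, flask, brush, scoop from where it was at the start of the episode above 0.06 m or angle between any of beaker_rim, jar, flask's own z axis and vertical above 0.6 rad).
It fails at once if a dark billet is taken out of its case (distance of any of dark_1_mid, dark_2_mid, dark_3_mid from where it was at the start of the episode above 0.08 m).
Of pale_1, pale_2, pale_3 only 2 to 3 are there at a start; the rules pass over those that are not, and their reading is None.
At some moment in a run one of pale_1, pale_2, pale_3 may be knocked a few centimetres aside while the robot is not near it.
Once in a run the grip may slacken for a moment while it holds something.
It also fails if it takes over 210 s, if anything falls off the work surface, if the arm or the gripper's body presses on something with over 40 N, if the wrist force passes 120 N, or if a joint passes its speed limit or range.

ROBOT

A 6-joint arm with a two-finger parallel gripper is mounted at the origin on the work surface. World frame = base frame: x ahead of the robot, y to its left, z up, the work surface at z = 0. Lengths are in mm, angles in degrees, forces in N, time in s.
With the tool pointing down it reaches from about 350 to 850 mm from the base axis. Payload 8.1 kg.
Tool frame: the origin (TCP) lies midway between the tips of the shut fingers; the grasp point (between the pads) lies 19 mm behind it; z points along the fingers, y is the line along which they close (so a half turn about z gives the same grasp; the last joint's range is limited). The gripper opens to 85 mm and grips with 20 to 120 N. Pads are 22 mm wide; open, the fingers measure 114 mm over their backs; the gripper's body (76 mm by 85 mm) begins 54 mm behind the grasp point. The pads swing forward as they close: fully open they stand 13 mm farther back than shut.
Start: joints at [65.466, 7.471, 85.268, -0, 87.261, -4.893], TCP at [201.654, 565.103, 231.292] pointing down, gripper open.
Joint ranges: [-169.43, 169.43], [-51.17, 129.36], [1.28, 143.12], [-76.62, 256.62], [0, 156.53], [-152.29, 152.29]. Speed limits (degrees/s): [136.94, 136.94, 159.86, 180, 180, 180].

INTERFACE

Orientations are given as [roll, pitch, yaw] about the fixed x, y, z axes, in that order (R = Rz(yaw) Ry(pitch) Rx(roll)).
In Python, from bench import r gives the robot as it stands. The module is installed in compiled form; this text tells all that it offers.
- The arm moves only by the tool jog_arm, never from a script. Its argument "rows" is a list of rows, each a list of 2 entries, a list of its own where there are three numbers: the shift along the tool's x, y, z in mm, then the turn, a rotation vector about the tool's x, y, z in rad. A call has 1 to 10 rows; each row is the pose to reach, as a shift and turn from the pose commanded when the call began, along the tool's axes at that moment; what a row does not reach only later rows make up. A row lasts 1/10 s, in which the tool goes at most 50 mm and 8.59 degrees, less where a joint would pass 70% of its speed; a pose out of reach is approached as far as the arm can. A call with a gripper value outside its range is refused whole. "grip" is the finger opening in mm, from 0 to 85.4, set as the call begins (left out, the last holds). The fingers move at their own pace and stop on an object; "force" is the grip in N (left out, the last holds). Time passes only in rows, so rows that repeat a pose let the fingers close. It gives the time, the measured TCP pose, the force, the opening and the grip force at its end, in the units of the state.
- r.sense(): the state, without advancing time (a new reading comes with each control period).
- r.snapshot(name): name is "side" or "top"; returns (picture, depth): 480x640x3 uint8, blue, green, red; 480x640 float32, mm along the optical axis (not along the pixel's ray), 0 where there is no reading.
- r.camera_params(name): a dict with "fx", "fy", "cx", "cy" (pixels), "pose" (4x4, takes a point from camera to world coordinates). Camera axes: x right, y down, z forward; pixel columns grow to the right and rows downward; lengths in mm; the calibration is good to about 2 mm. A picture is of the moment at which its call begins. camera_params takes no time and is no camera call.
- r.hand_in(): hands the job in; it is judged then, once.
The state is a dict: "time": time; "joint_pos": joint angles; "qd": joint speeds; "joint_efforts": joint torques, N m; "tool_pos": TCP position; "tcp_rot": TCP orientation; "ft_force": force on the tool from outside, world axes, zero at the start; "wrist_torque": the same for the moment, N m; "finger_gap": finger opening in mm; "grip_force": force on a finger pad.
Only numpy, scipy, OpenCV 4.12 (cv2) and the standard library are available. Lean on these libraries where they do the work, as an engineer would, in place of code of your own. Each camera call takes 0.05 s, during which the arm holds its last target. There are 200 camera calls.

## Working session

There is one attempt and no reset: what is moved stays moved. The work goes in short steps, Python scripts to look and compute and a tool call to move; the robot and the scene stay as the last step left them, time stands still between calls to the robot, and variables do not carry over. Pictures are saved under pics/ and viewed, at most 14 in all, crops included, and the job is handed in when it is done.

Besides the shell and the picture viewer there is one more tool, called after ">>>" by a JSON object that holds its "api" and its "payload". jog_arm: Moves the arm, as the interface text tells. Its arguments: {"type":"object","properties":{"rows":{"type":"array"},"grip":{"type":"number"},"force":{"type":"number"}},"required":["rows"]}

```bash
mkdir -p pics; cat > h.py <<'E'
import numpy as np, cv2
from bench import r
def snap(n):
    p,d=r.snapshot(n); c=r.camera_params(n); return p,d,c
def pt(c,d,u,v):
    z=d[int(v),int(u)]; return deproj(c,u,v,z)
def deproj(c,u,v,z):
    P=np.array(c["pose"]); return (P@np.array([(u-c["cx"])/c["fx"]*z,(v-c["cy"])/c["fy"]*z,z,1]))[:3]
def plane(c,u,v,h):
    P=np.array(c["pose"]); a=P[:3,:3]@np.array([(u-c["cx"])/c["fx"],(v-c["cy"])/c["fy"],1]); o=P[:3,3]; return o+a*(h-o[2])/a[2]
def proj(c,X):
    q=np.linalg.inv(np.array(c["pose"]))@np.r_[X,1]; return c["cx"]+c["fx"]*q[0]/q[2],c["cy"]+c["fy"]*q[1]/q[2],q[2]
def cloud(c,d):
    v,u=np.mgrid[:480,:640]; P=np.array(c["pose"])
    q=np.stack([(u-c["cx"])/c["fx"]*d,(v-c["cy"])/c["fy"]*d,d],-1); return q@P[:3,:3].T+P[:3,3]
E
python3 - <<'E'
from h import *
s=r.sense(); print({k:np.round(v,2) for k,v in s.items()})
for n in("side","top"):
    p,d,c=snap(n); cv2.imwrite(f"pics/{n}0.png",p); np.savez(f"/tmp/{n}0.npz",p=p,d=d); print(n,c["fx"],np.round(c["pose"],3).tolist())
E
```

```text
{'time': np.float64(0.0), 'joint_pos': array([65.47,  7.51, 85.33, -0.  , 87.26, -4.89]), 'qd': array([ 0.04, -0.08, -0.13, -0.03,  0.02, -0.03]), 'joint_efforts': array([ 0.000e+00, -5.694e+01, -5.005e+01, -0.000e+00,  2.000e-02,
        0.000e+00]), 'tool_pos': array([201.43, 564.58, 230.25]), 'tcp_rot': array([-1.7989e+02, -1.0000e-02,  1.6036e+02]), 'ft_force': array([ 0.08,  0.55, -0.09]), 'wrist_torque': array([-0.01,  0.03, -0.01]), 'grip_force': np.float64(0.0), 'finger_gap': np.float64(85.33)}
side 562.8454891093525 [[0.829, -0.364, 0.424, -210.61], [-0.559, -0.548, 0.623, -1096.548], [0.005, -0.753, -0.658, 1297.363], [0.0, 0.0, 0.0, 1.0]]
top 480.0324358691243 [[-0.007, -0.993, 0.117, 355.129], [-1.0, 0.006, -0.005, -56.187], [0.004, -0.117, -0.993, 1313.52], [0.0, 0.0, 0.0, 1.0]]
```

View pics/top0.png

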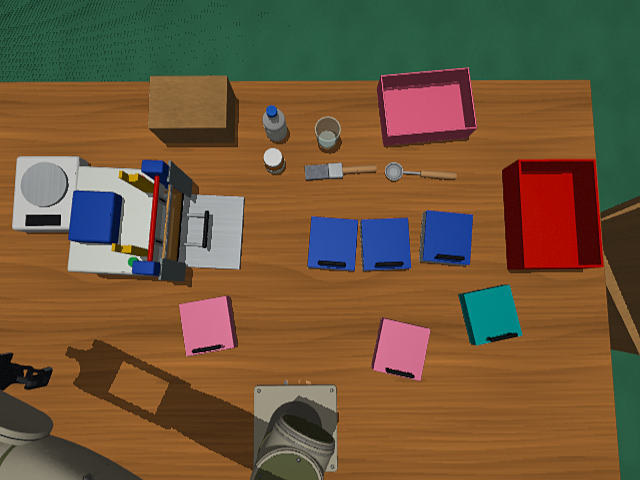

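View pics/side0.png

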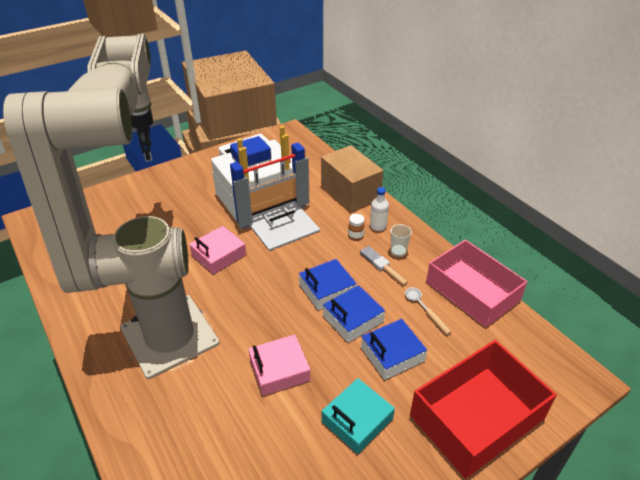

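Top view: slicer at left with its front facing image-right. The bed centre is near (215,232), the red bail bar near (155,220), and the tray handle near (207,229). There are three blue-lidded cases at (332,243), (386,244) and (447,237), with handles on the robot side. Look-alikes are pink at (208,325) and (402,348), turquoise at (491,315), and a pink open box at (427,107). Only the blue lids match the description.

```bash
python3 - <<'E'
from h import *
for n in("top","side"):
    z=np.load(f"/tmp/{n}0.npz"); p,d=z["p"],z["d"]; c=r.camera_params(n); X=cloud(c,d)
    hsv=cv2.cvtColor(p,cv2.COLOR_BGR2HSV); H,S,V=[hsv[...,i].astype(int) for i in range(3)]
    blue=((H>105)&(H<130)&(S>150)&(V>80)&(d>0)).astype(np.uint8)
    k,l,st,ce=cv2.connectedComponentsWithStats(blue)
    print(n)
    for i in range(1,k):
        if st[i,4]<80: continue
        m=l==i; h=np.median(X[m][:,2])
        v,u=np.nonzero(m); hh=51.5 if 40<h<60 else h
        if n=="top" and 40<h<60:
            m2=cv2.morphologyEx(m.astype(np.uint8),cv2.MORPH_CLOSE,np.ones((9,9)))
            v,u=np.nonzero(m2)
        Q=np.array([plane(c,a,b,hh)[:2] for a,b in zip(u,v)],np.float32)
        print(" blue",ce[i].round(),st[i,4],"h",round(float(h),1),np.round(cv2.minAreaRect(Q),1).tolist() if 0 else [np.round(t,1) for t in cv2.minAreaRect(Q)])
    # handles: dark pixels with z 70..100
    dark=((V<60)&(X[...,2]>70)&(X[...,2]<100)&(np.abs(X[...,1])<700)&(X[...,0]>250)&(d>0)).astype(np.uint8)
    k,l,st,ce=cv2.connectedComponentsWithStats(dark,connectivity=8)
    for i in range(1,k):
        if st[i,4]<15: continue
        m=l==i;v,u=np.nonzero(m);Q=np.array([plane(c,a,b,90)[:2] for a,b in zip(u,v)],np.float32)
        print(" handle",ce[i].round(),st[i,4],np.median(X[m],0).round(1),[np.round(t,1) for t in cv2.minAreaRect(Q)])
    red=((H<6)|(H>174))&(S>170)&(V>70)&(X[...,1]>100)&(d>0)
    k,l,st,ce=cv2.connectedComponentsWithStats(red.astype(np.uint8))
    i=1+np.argmax(st[1:,4]); m=l==i; v,u=np.nonzero(m)
    pts=np.c_[u,v].astype(np.float32); (cx,cy),wh,a=cv2.minAreaRect(pts)
    print(" red",st[i],"rect",(cx,cy),wh,a,"med",np.median(X[m],0).round(1))
    # ends
    pc=X[m]; q=pc[:,:2]-pc[:,:2].mean(0); e=np.linalg.svd(q,full_matrices=0)[2][0]; t=q@e
    for s in(t<np.percentile(t,8),t>np.percentile(t,92)): print("   end",pc[s].mean(0).round(1), "uv",u[s].mean().round(1),v[s].mean().round(1))
    print("   dir deg",np.degrees(np.arctan2(e[1],e[0])), "range",t.min(),t.max())
    yel=(H>18)&(H<32)&(S>150)&(V>120)&(X[...,1]>100)&(X[...,2]>230)&(d>0)
    k,l,st,ce=cv2.connectedComponentsWithStats(yel.astype(np.uint8))
    for i in range(1,k):
        if st[i,4]>20: m=l==i; print(" yel",ce[i].round(),st[i,4],X[m].min(0).round(),X[m].max(0).round())
    blk=((V<60)&(X[...,2]>40)&(X[...,2]<70)&(X[...,1]>150)&(X[...,0]>300)&(d>0))
    k,l,st,ce=cv2.connectedComponentsWithStats(blk.astype(np.uint8),connectivity=8)
    for i in range(1,k):
        if st[i,4]>20: m=l==i; print(" blk",ce[i].round(),st[i,4],np.median(X[m],0).round(1),X[m].min(0).round(),X[m].max(0).round())
    # bed plane z 12
    gr=(S<40)&(V>110)&(abs(X[...,2]-12)<5)&(X[...,1]>150)&(X[...,1]<400)&(X[...,0]>250)&(d>0)
    k,l,st,ce=cv2.connectedComponentsWithStats(gr.astype(np.uint8)); i=1+np.argmax(st[1:,4]); v,u=np.nonzero(l==i)
    Q=np.array([plane(c,a,b,12)[:2] for a,b in zip(u,v)],np.float32); print(" bed",len(u),[np.round(t,1) for t in cv2.minAreaRect(Q)],cv2.boxPoints(cv2.minAreaRect(Q)).round().tolist())
E
```

```text
top
 blue [271. 110.] 88 h 159.5 [array([802.4,  54.9]), array([25. , 23.3]), np.float64(89.7)]
 blue [152. 166.] 253 h 250.0 [array([638.1, 315. ]), array([46.2, 27.8]), np.float64(89.7)]
 blue [ 91. 216.] 2076 h 210.4 [array([530.6, 465. ]), array([ 97.4, 117. ]), np.float64(87.0)]
 blue [447. 236.] 2169 h 50.4 [array([ 493.7, -403.7]), array([124.1, 133.3]), np.float64(83.9)]
 blue [333. 242.] 2197 h 50.9 [array([480., -99.]), array([123.4, 133.4]), np.float64(85.1)]
 blue [385. 242.] 2193 h 50.7 [array([ 477.7, -239.3]), array([133.4, 123.8]), np.float64(2.0)]
 blue [143. 267.] 285 h 249.9 [array([408.5, 327.1]), array([48.1, 28.7]), np.float64(89.6)]
 handle [203. 126.] 372 [771.4 231.2  84.7] [array([790.6, 239.5]), array([119.5, 237.2]), np.float64(33.6)]
 handle [541. 162.] 43 [ 684.9 -644.1   93.4] [array([ 684.5, -647.1]), array([107.6,   2.7]), np.float64(89.7)]
 handle [184. 183.] 69 [635.1 287.9  84.6] [array([635.1, 287.9]), array([13.5, 48. ]), np.float64(85.3)]
 handle [450. 257.] 91 [ 438.5 -397.4   90.3] [array([ 439. , -398.8]), array([69.4,  8.4]), np.float64(84.2
[... 3136 characters left out ...]
244 154  51  19 110] rect (268.9551696777344, 162.86245727539062) (3.182878017425537, 53.11685562133789) 71.93952178955078 med [532.5 313.6 225. ]
   end [614.5 311.1 224.5] uv 292.9 155.0
   end [433.4 319.1 224.5] uv 244.9 170.7
   dir deg 177.2922296685337 range -91.08542881383075 98.66075492155854
 yel [284. 140.] 156 [589. 321. 231.] [616. 365. 318.]
 yel [242. 154.] 151 [435. 330. 230.] [454. 374. 321.]
 blk [275. 206.] 34 [531.4 305.   43.8] [485. 295.  40.] [576. 312.  54.]
 blk [282. 215.] 44 [516.3 231.4  55.5] [468. 224.  49.] [558. 239.  64.]
 bed 1175 [array([516.6, 236.2]), array([186.6, 200.6]), np.float64(87.2)] [[412.0, 148.0], [612.0, 138.0], [621.0, 325.0], [421.0, 334.0]]
```

```bash
python3 - <<'E'
from h import *
p=np.load("/tmp/side0.npz")["p"]; q=np.load("/tmp/top0.npz")["p"]
a=cv2.resize(p[110:260,190:330],None,fx=2.8,fy=2.8,interpolation=cv2.INTER_CUBIC)
b=cv2.resize(q[140:290,60:250],None,fx=2.0,fy=2.8,interpolation=cv2.INTER_CUBIC)
cv2.imwrite("pics/crop0.png",np.hstack([a,b]))
E
```

```text
(no output)
```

View pics/crop0.png

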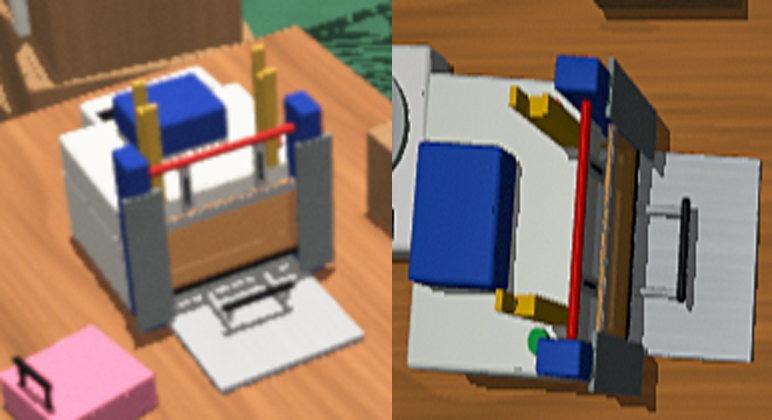

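The crop confirms the red bail bar is at (155,220), roughly upright. The yellow notched posts are behind it and the tray handle is in front. Slicer origin ≈ (523,317) at yaw ≈ 87°; cases at (480,-99), (478,-239) and (494,-404), with yaws of about -5°, 2° and -6°.

```bash
cat >> h.py <<'E'
from scipy.spatial.transform import Rotation as Ro
SO=np.array([523.,316.7]); SY=87.1
def sl(x,y):  # slicer -> world xy
    a=np.radians(SY); return SO+np.array([x*np.cos(a)-y*np.sin(a),x*np.sin(a)+y*np.cos(a)])
def shift(xy,z,yaw):
    s=r.sense(); R=Ro.from_euler("xyz",s["tcp_rot"],degrees=True); T=Ro.from_euler("xyz",[180,0,yaw],degrees=True)
    d=R.inv().apply(np.r_[xy,z]-s["tool_pos"]); print("shift",d.round(1).tolist(),"turn",(R.inv()*T).as_rotvec().round(3).tolist())
def st():
    s=r.sense(); print({k:np.round(s[k],1).tolist() for k in("time","tool_pos","tcp_rot","ft_force","finger_gap","grip_force","joint_pos")})
E
python3 - <<'E'
from h import *
shift([201.4,564.6],370,177.1); shift(sl(0,0),370,177.1); shift(sl(0,0),203,177.1)
E
```

```text
shift [0.1, -0.3, -139.7] turn [-0.002, -0.0, -0.292]
shift [-386.2, -125.7, -139.5] turn [-0.002, -0.0, -0.292]
shift [-386.2, -125.4, 27.5] turn [-0.002, -0.0, -0.292]
```

>>> {"api": "jog_arm", "payload": {"rows": [[[0,0,-50],[0,0,-0.1]],[[0,0,-100],[0,0,-0.2]],[[0,0,-140],[0,0,-0.292]],[[-50,-16,-140],[0,0,-0.292]],[[-97,-31,-140],[0,0,-0.292]],[[-144,-47,-140],[0,0,-0.292]],[[-191,-62,-140],[0,0,-0.292]],[[-238,-77,-140],[0,0,-0.292]],[[-285,-93,-140],[0,0,-0.292]],[[-332,-108,-140],[0,0,-0.292]]], "grip": 60, "force": 40}}

```text
time: 1.1
tool_pos: [479.2, 350.1, 370.9]
tcp_rot: [-180.0, -0.0, 177.1]
ft_force: [0.2, 0.4, 1.1]
finger_gap: 59.8
grip_force: 0.0
```

```bash
python3 - <<'E'
from h import *
st(); shift(sl(0,0),260,177.1)
E
```

```text
{'time': 1.1, 'tool_pos': [479.2, 350.1, 370.9], 'tcp_rot': [-180.0, -0.0, 177.1], 'ft_force': [0.2, 0.4, 1.1], 'finger_gap': 59.8, 'grip_force': 0.0, 'joint_pos': [31.2, 5.8, 72.7, 0.0, 101.6, -55.9]}
shift [-45.5, -31.1, 110.9] turn [-0.0, -0.001, -0.0]
```

>>> {"api": "jog_arm", "payload": {"rows": [[[-23,-16,0],[0,0,0]],[[-45,-31,0],[0,0,0]],[[-45,-31,45],[0,0,0]],[[-45,-31,90],[0,0,0]],[[-45,-31,130],[0,0,0]],[[-45,-31,160],[0,0,0]],[[-45,-31,169],[0,0,0]],[[-45,-31,169],[0,0,0]]]}}

```text
time: 1.9
tool_pos: [520.4, 318.0, 200.5]
tcp_rot: [-179.9, -0.2, 177.1]
ft_force: [0.8, 0.0, 1.5]
finger_gap: 59.9
grip_force: 0.0
```

>>> {"api": "jog_arm", "payload": {"rows": [[[0,0,0],[0,0,0]],[[0,0,0],[0,0,0]],[[0,0,0],[0,0,0]],[[0,0,0],[0,0,0]],[[0,0,0],[0,0,0]],[[0,0,0],[0,0,0]],[[0,0,0],[0,0,0]]], "grip": 0, "force": 50}}

```text
time: 2.6
tool_pos: [522.3, 319.0, 204.4]
tcp_rot: [179.9, 0.2, 177.1]
ft_force: [-1.5, 0.3, 6.7]
finger_gap: 10.3
grip_force: 48.8
```

```bash
python3 - <<'E'
from h import *
st(); p,d,c=snap("side"); a=cv2.resize(p[60:240,170:350],None,fx=3,fy=3); cv2.imwrite("pics/s1.png",a)
E
```

```text
{'time': 2.6, 'tool_pos': [522.3, 319.0, 204.4], 'tcp_rot': [179.9, 0.2, 177.1], 'ft_force': [-1.5, 0.3, 6.7], 'finger_gap': 10.3, 'grip_force': 48.8, 'joint_pos': [26.6, 9.9, 85.4, -0.0, 84.5, -60.5]}
```

View pics/s1.png

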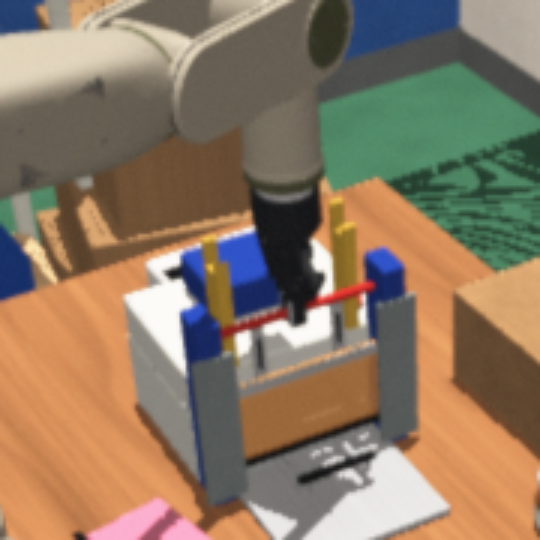

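The fingers hold the bar at (297,308) in the crop. Lifting next.

>>> {"api": "jog_arm", "payload": {"rows": [[[0,-2,-15],[0,0,0]],[[0,-4,-30],[0,0,0]],[[0,-4,-45],[0,0,0]],[[0,-4,-60],[0,0,0]],[[0,-4,-75],[0,0,0]],[[0,-4,-88],[0,0,0]],[[0,-4,-98],[0,0,0]],[[0,-4,-98],[0,0,0]],[[0,-4,-98],[0,0,0]]]}}

```text
time: 3.55
tool_pos: [521.9, 315.1, 300.2]
tcp_rot: [179.9, 0.1, 177.1]
ft_force: [6.3, 5.0, -4.9]
finger_gap: 10.0
grip_force: 49.5
```

```bash
python3 - <<'E'
from h import *
st()
for n in("top","side"):
    p,d,c=snap(n); X=cloud(c,d); hsv=cv2.cvtColor(p,cv2.COLOR_BGR2HSV).astype(int); H,S,V=hsv[...,0],hsv[...,1],hsv[...,2]
    m=((H<6)|(H>174))&(S>170)&(V>70)&(X[...,1]>200)&(X[...,2]>180)&(d>0); print(n,m.sum(),np.median(X[m],0).round(1),X[m].min(0).round(1),X[m].max(0).round(1))
E
```

```text
{'time': 3.6, 'tool_pos': [521.9, 315.1, 300.2], 'tcp_rot': [179.9, 0.1, 177.1], 'ft_force': [6.3, 5.0, -4.9], 'finger_gap': 10.0, 'grip_force': 49.5, 'joint_pos': [26.3, 7.8, 77.8, 0.0, 94.3, -60.8]}
top 237 [574.6 313.1 321.2] [483.1 279.4 313.8] [621.1 321.6 424.1]
side 125 [547.6 311.1 320.3] [421.4 285.9 311.6] [616.8 323.3 345.3]
```

>>> {"api": "jog_arm", "payload": {"rows": [[[0,12,0],[0,0,0]],[[0,24,0],[0,0,0]],[[0,35,0],[0,0,0]],[[0,35,0],[0,0,0]],[[0,35,0],[0,0,0]]]}}

```text
time: 4.15
tool_pos: [523.6, 348.8, 298.8]
tcp_rot: [-179.9, 0.0, 177.0]
ft_force: [7.7, -1.7, -5.9]
finger_gap: 9.9
grip_force: 48.7
```

>>> {"api": "jog_arm", "payload": {"rows": [[[0,0,8],[0,0,0]],[[0,0,14],[0,0,0]],[[0,0,19],[0,0,0]],[[0,0,19],[0,0,0]],[[0,0,19],[0,0,0]]]}}

```text
time: 4.65
tool_pos: [523.6, 348.5, 279.7]
tcp_rot: [-179.9, 0.0, 177.0]
ft_force: [7.4, -2.4, -5.6]
finger_gap: 10.1
grip_force: 48.7
```

```bash
python3 - <<'E'
from h import *
st()
for n in("top","side"):
    p,d,c=snap(n); X=cloud(c,d); hsv=cv2.cvtColor(p,cv2.COLOR_BGR2HSV).astype(int); H,S,V=hsv[...,0],hsv[...,1],hsv[...,2]
    m=((H<6)|(H>174))&(S>170)&(V>70)&(X[...,1]>200)&(X[...,2]>180)&(d>0); print(n,m.sum(),np.median(X[m],0).round(1),X[m].min(0).round(1),X[m].max(0).round(1))
    if n=="side": cv2.imwrite("pics/s2.png",cv2.resize(p[60:240,190:330],None,fx=3.2,fy=3.2))
E
```

```text
{'time': 4.6, 'tool_pos': [523.6, 348.5, 279.7], 'tcp_rot': [-179.9, 0.0, 177.0], 'ft_force': [7.4, -2.4, -5.6], 'finger_gap': 10.1, 'grip_force': 48.7, 'joint_pos': [29.0, 11.2, 76.1, -0.1, 92.7, -58.0]}
top 240 [570.5 346.9 298. ] [473.5 313.7 290.3] [624.3 355.9 391.8]
side 102 [546.7 345.  298.2] [425.4 334.6 289.9] [620.4 357.5 304.8]
```

View pics/s2.png

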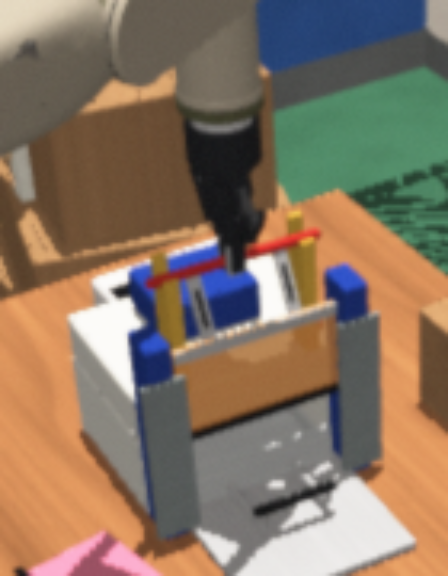

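The bar rests across both yellow posts at about (165,280) and (305,240) in the crop. The load is still on the fingers, so I'll lower it a little more.

>>> {"api": "jog_arm", "payload": {"rows": [[[0,0,2],[0,0,0]],[[0,0,4],[0,0,0]],[[0,0,4],[0,0,0]],[[0,0,4],[0,0,0]]]}}

```text
time: 5.15
tool_pos: [523.7, 348.6, 277.8]
tcp_rot: [-179.9, 0.1, 177.0]
ft_force: [4.2, -4.3, 2.6]
finger_gap: 10.2
grip_force: 49.6
```

>>> {"api": "jog_arm", "payload": {"rows": [[[0,0,0],[0,0,0]],[[0,0,0],[0,0,0]],[[0,0,0],[0,0,0]],[[0,0,0],[0,0,0]],[[0,0,0],[0,0,0]]], "grip": 45}}

```text
time: 5.65
tool_pos: [522.8, 349.7, 277.2]
tcp_rot: [-180.0, -0.0, 177.1]
ft_force: [0.3, 0.1, -0.1]
finger_gap: 44.8
grip_force: 0.0
```

>>> {"api": "jog_arm", "payload": {"rows": [[[0,0,-30],[0,0,0]],[[0,0,-75],[0,0,0]],[[0,-40,-85],[0,0,0]],[[0,-85,-85],[0,0,0]],[[0,-130,-85],[0,0,0]],[[0,-130,-85],[0,0,0]]]}}

```text
time: 6.25
tool_pos: [516.6, 215.3, 363.1]
tcp_rot: [-179.9, 0.1, 176.8]
ft_force: [0.6, 1.1, 0.5]
finger_gap: 44.7
grip_force: 0.0
```

```bash
python3 - <<'E'
from h import *
st()
for n in("top","side"):
    p,d,c=snap(n); X=cloud(c,d); hsv=cv2.cvtColor(p,cv2.COLOR_BGR2HSV).astype(int); H,S,V=hsv[...,0],hsv[...,1],hsv[...,2]
    m=((H<6)|(H>174))&(S>170)&(V>70)&(X[...,1]>300)&(X[...,2]>180)&(d>0); print(n,m.sum(),np.median(X[m],0).round(1),X[m].min(0).round(1),X[m].max(0).round(1))
shift(sl(-80,0),130,177.1);shift(sl(-80,0),33,177.1)
E
```

```text
{'time': 6.2, 'tool_pos': [516.6, 215.3, 363.1], 'tcp_rot': [-179.9, 0.1, 176.8], 'ft_force': [0.6, 1.1, 0.5], 'finger_gap': 44.7, 'grip_force': 0.0, 'joint_pos': [17.4, 0.3, 79.2, -0.1, 100.5, -69.4]}
top 232 [475.4 351.1 296.2] [426.5 344.3 287.7] [527.4 358.6 302. ]
side 90 [497.5 347.1 295.8] [427.  338.5 288.7] [578.4 360.4 303. ]
shift [-1.4, 17.8, 232.7] turn [0.001, 0.001, -0.002]
shift [-1.3, 17.7, 329.7] turn [0.001, 0.001, -0.002]
```

>>> {"api": "jog_arm", "payload": {"rows": [[[-1,18,48],[0,0,0]],[[-1,19,96],[0,0,0]],[[-1,19,144],[0,0,0]],[[-1,19,192],[0,0,0]],[[-1,19,240],[0,0,0]],[[-1,19,275],[0,0,0]],[[-1,19,305],[0,0,0]],[[-1,19,326],[0,0,0]],[[-1,19,328],[0,0,0]],[[-1,19,328],[0,0,0]]]}}

```text
time: 7.35
tool_pos: [517.6, 239.3, 33.8]
tcp_rot: [-180.0, -0.1, 177.2]
ft_force: [-0.9, -1.9, -1.3]
finger_gap: 45.0
grip_force: 0.0
```

>>> {"api": "jog_arm", "payload": {"rows": [[[0,0,0],[0,0,0]],[[0,0,0],[0,0,0]],[[0,0,0],[0,0,0]],[[0,0,0],[0,0,0]],[[0,0,0],[0,0,0]],[[0,0,0],[0,0,0]]], "grip": 0}}

```text
time: 7.95
tool_pos: [519.5, 235.5, 36.4]
tcp_rot: [-179.7, 0.1, 177.1]
ft_force: [-4.8, -18.9, 11.2]
finger_gap: 10.0
grip_force: 48.8
```

>>> {"api": "jog_arm", "payload": {"rows": [[[0,-12,0],[0,0,0]],[[0,-32,0],[0,0,0]],[[0,-54,0],[0,0,0]],[[0,-76,0],[0,0,0]],[[0,-98,0],[0,0,0]],[[0,-120,0],[0,0,0]],[[0,-140,0],[0,0,0]],[[0,-154,0],[0,0,0]],[[0,-161,0],[0,0,0]],[[0,-161,0],[0,0,0]]]}}

```text
time: 8.95
tool_pos: [511.1, 76.8, 36.4]
tcp_rot: [180.0, 0.1, 177.0]
ft_force: [-5.5, -1.2, 9.6]
finger_gap: 9.8
grip_force: 50.2
```

>>> {"api": "jog_arm", "payload": {"rows": [[[0,0,0],[0,0,0]],[[0,0,0],[0,0,0]],[[0,0,0],[0,0,0]],[[0,0,0],[0,0,0]],[[0,0,-30],[0,0,0]],[[0,0,-75],[0,0,0]],[[0,0,-120],[0,0,0]],[[0,0,-150],[0,0,0]],[[0,0,-150],[0,0,0]]], "grip": 45}}

```text
time: 9.85
tool_pos: [513.5, 78.2, 190.4]
tcp_rot: [179.9, 0.6, 177.1]
ft_force: [0.4, 0.3, -0.2]
finger_gap: 44.8
grip_force: 0.0
```

```bash
cat >> h.py <<'E'
CASES=dict(a=(480,-99,-4.9),b=(477.7,-239.3,1.2),c=(493.7,-403.7,-6.0))
def cs(k,x,y):
    X,Y,a=CASES[k]; a=np.radians(a); return np.array([X+x*np.cos(a)-y*np.sin(a),Y+x*np.sin(a)+y*np.cos(a)])
E
python3 - <<'E'
from h import *
st(); shift(cs("a",-55.5,0),184,90-4.9); shift(cs("a",-55.5,0),69,90-4.9)
p,d,c=snap("top"); cv2.imwrite("pics/t3.png",p); np.savez("/tmp/t3.npz",p=p,d=d)
X=cloud(c,d); m=(X[...,0]>380)&(X[...,0]<660)&(X[...,1]>60)&(X[...,1]<320)&(d>0)
for lo,hi in((14,24),(30,42),(52,66)):
    mm=m&(X[...,2]>lo)&(X[...,2]<hi); print(lo,mm.sum(),[np.round(t,1) for t in cv2.minAreaRect(X[mm][:,:2].astype(np.float32))])
E
```

```text
{'time': 9.8, 'tool_pos': [513.5, 78.2, 190.4], 'tcp_rot': [179.9, 0.6, 177.1], 'ft_force': [0.4, 0.3, -0.2], 'finger_gap': 44.8, 'grip_force': 0.0, 'joint_pos': [3.0, -4.3, 101.6, 0.0, 82.2, -84.1]}
shift [80.1, -176.7, 5.4] turn [0.009, 0.007, 1.606]
shift [81.2, -176.9, 120.4] turn [0.009, 0.007, 1.606]
14 895 [array([521.4, 235.8]), array([175.6, 200.6]), np.float64(87.2)]
30 139 [array([512.8, 206.4]), array([240.2, 207.8]), np.float64(4.2)]
52 135 [array([510.2, 236. ]), array([241. , 147.3]), np.float64(3.9)]
```

View pics/t3.png

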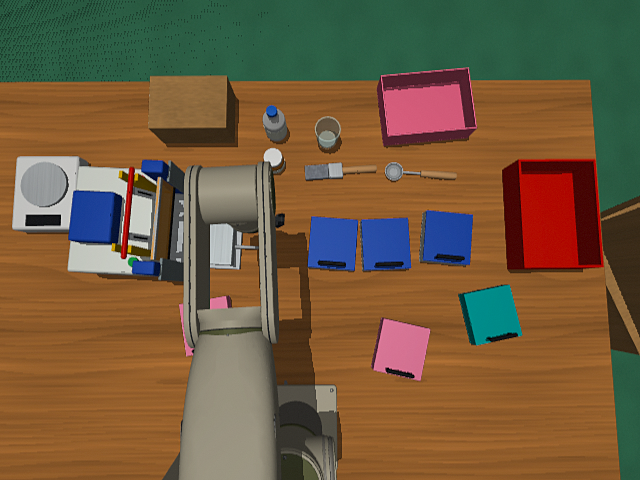

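The tray is out, with its floor visible at about (225,245), and the bail is hooked at (127,215). Next is case a's lid.

>>> {"api": "jog_arm", "payload": {"rows": [[[8,-18,0],[0,0,0.149]],[[16,-36,0],[0,0,0.298]],[[24,-54,0],[0,0,0.447]],[[32,-72,0],[0,0,0.596]],[[40,-90,0],[0,0,0.745]],[[48,-108,0],[0,0,0.894]],[[56,-126,0],[0,0,1.043]],[[64,-144,0],[0,0,1.192]],[[72,-160,0],[0,0,1.341]],[[80,-177,5],[0,0,1.49]]]}}

```text
time: 10.9
tool_pos: [420.4, -95.2, 178.0]
tcp_rot: [-179.9, -0.0, 91.4]
ft_force: [0.5, -0.4, -0.5]
finger_gap: 45.3
grip_force: 0.0
```

```bash
python3 - <<'E'
from h import *
st(); shift(cs("a",-55.5,0),184,90-4.9); shift(cs("a",-55.5,0),69,90-4.9)
E
```

```text
{'time': 10.9, 'tool_pos': [420.4, -95.2, 178.0], 'tcp_rot': [-179.9, -0.0, 91.4], 'ft_force': [0.5, -0.4, -0.5], 'finger_gap': 45.3, 'grip_force': 0.0, 'joint_pos': [-19.6, -17.9, 114.7, 0.0, 83.3, -21.0]}
shift [0.9, 4.3, -6.0] turn [-0.001, -0.001, 0.11]
shift [0.8, 4.5, 109.0] turn [-0.001, -0.001, 0.11]
```

>>> {"api": "jog_arm", "payload": {"rows": [[[0,4,0],[0,0,0.11]],[[0,4,30],[0,0,0.11]],[[0,4,70],[0,0,0.11]],[[0,4,100],[0,0,0.11]],[[0,4,108],[0,0,0.11]],[[0,4,108],[0,0,0.11]],[[0,4,108],[0,0,0.11]]]}}

```text
time: 11.6
tool_pos: [425.9, -95.0, 72.3]
tcp_rot: [179.9, 0.0, 85.4]
ft_force: [0.7, -0.0, 1.4]
finger_gap: 45.3
grip_force: 0.0
```

>>> {"api": "jog_arm", "payload": {"rows": [[[0,0,0],[0,0,0]],[[0,0,0],[0,0,0]],[[0,0,0],[0,0,0]],[[0,0,0],[0,0,0]],[[0,0,0],[0,0,0]],[[0,0,0],[0,0,0]]], "grip": 0, "force": 30}}

```text
time: 12.2
tool_pos: [425.9, -95.1, 72.7]
tcp_rot: [179.9, 0.0, 85.4]
ft_force: [-2.9, 0.6, 7.3]
finger_gap: 9.4
grip_force: 29.3
```

```bash
python3 - <<'E'
from h import *
st()
ph0=np.arctan2(41,-123); R=np.hypot(123,41)
for t in np.arange(.1,1.86,.1): print(round(t,2),round(R*np.cos(ph0-t)+123),round(-(R*np.sin(ph0-t)-41)))
E
```

```text
{'time': 12.2, 'tool_pos': [425.9, -95.1, 72.7], 'tcp_rot': [179.9, 0.0, 85.4], 'ft_force': [-2.9, 0.6, 7.3], 'finger_gap': 9.4, 'grip_force': 29.3, 'joint_pos': [-19.3, -10.6, 120.2, -0.0, 70.4, -14.7]}
0.1 5 -12
0.2 11 -24
0.3 18 -35
0.4 26 -45
0.5 35 -54
0.6 45 -62
0.7 55 -70
0.8 67 -76
0.9 79 -81
1.0 91 -85
1.1 104 -87
1.2 117 -88
1.3 130 -88
1.4 142 -87
1.5 155 -85
1.6 168 -81
1.7 180 -76
1.8 191 -69
```

>>> {"api": "jog_arm", "payload": {"rows": [[[0,5,-12],[0,0,0]],[[0,11,-24],[0,0,0]],[[0,18,-35],[0,0,0]],[[0,26,-45],[0,0,0]],[[0,35,-54],[0,0,0]],[[0,45,-62],[0,0,0]],[[0,55,-70],[0,0,0]],[[0,67,-76],[0,0,0]],[[0,79,-81],[0,0,0]],[[0,91,-85],[0,0,0]]]}}

```text
time: 13.2
tool_pos: [517.1, -102.5, 158.8]
tcp_rot: [179.9, 0.1, 85.4]
ft_force: [-5.3, -2.6, 4.7]
finger_gap: 9.4
grip_force: 30.3
```

>>> {"api": "jog_arm", "payload": {"rows": [[[0,13,-2],[0,0,0]],[[0,26,-3],[0,0,0]],[[0,39,-3],[0,0,0]],[[0,51,-2],[0,0,0]],[[0,64,0],[0,0,0]],[[0,77,4],[0,0,0]],[[0,89,9],[0,0,0]],[[0,98,14],[0,0,0]],[[0,98,14],[0,0,0]]]}}

```text
time: 14.1
tool_pos: [616.0, -110.6, 143.6]
tcp_rot: [179.8, 0.1, 85.4]
ft_force: [2.4, -3.4, 3.7]
finger_gap: 9.6
grip_force: 30.1
```

>>> {"api": "jog_arm", "payload": {"rows": [[[0,0,0],[0,0,0]],[[0,0,0],[0,0,0]],[[0,0,0],[0,0,0]],[[0,0,-30],[0,0,0]],[[0,0,-70],[0,0,0]],[[0,0,-80],[0,0,0]],[[0,-40,-80],[0,0,0]],[[0,-90,-80],[0,0,0]],[[0,-135,-80],[0,0,0]],[[0,-135,-80],[0,0,0]]], "grip": 45}}

```text
time: 15.1
tool_pos: [473.2, -97.7, 219.9]
tcp_rot: [-179.7, -0.1, 85.4]
ft_force: [0.6, -0.4, -0.3]
finger_gap: 45.2
grip_force: 0.0
```

```bash
python3 - <<'E'
from h import *
st(); shift(cs("b",-55.5,0),184,91.2); shift(cs("b",-55.5,0),69,91.2)
E
```

```text
{'time': 15.1, 'tool_pos': [473.2, -97.7, 219.9], 'tcp_rot': [-179.7, -0.1, 85.4], 'ft_force': [0.6, -0.4, -0.3], 'finger_gap': 45.2, 'grip_force': 0.0, 'joint_pos': [-17.7, -10.3, 103.9, -0.0, 86.7, -13.1]}
shift [-146.5, -39.2, 36.0] turn [-0.005, -0.001, -0.101]
shift [-146.6, -38.5, 151.0] turn [-0.005, -0.001, -0.101]
```

>>> {"api": "jog_arm", "payload": {"rows": [[[-45,-13,10],[0,0,-0.03]],[[-90,-26,20],[0,0,-0.06]],[[-130,-36,30],[0,0,-0.1]],[[-147,-39,50],[0,0,-0.1]],[[-147,-39,90],[0,0,-0.1]],[[-147,-39,125],[0,0,-0.1]],[[-147,-39,145],[0,0,-0.1]],[[-147,-39,148],[0,0,-0.1]],[[-147,-39,148],[0,0,-0.1]]]}}

```text
time: 16.0
tool_pos: [428.4, -242.2, 74.1]
tcp_rot: [-180.0, -0.0, 91.2]
ft_force: [0.3, 0.1, -0.0]
finger_gap: 44.8
grip_force: 0.0
```

>>> {"api": "jog_arm", "payload": {"rows": [[[0,0,0],[0,0,0]],[[0,0,0],[0,0,0]],[[0,0,0],[0,0,0]],[[0,0,0],[0,0,0]],[[0,0,0],[0,0,0]],[[0,0,0],[0,0,0]]], "grip": 0, "force": 30}}

```text
time: 16.6
tool_pos: [423.5, -243.3, 76.0]
tcp_rot: [-179.4, 0.0, 91.2]
ft_force: [-35.8, 1.1, 29.1]
finger_gap: 9.2
grip_force: 30.8
```

>>> {"api": "jog_arm", "payload": {"rows": [[[0,-5,-3],[0,0,0]],[[0,0,-16],[0,0,0]],[[0,6,-27],[0,0,0]],[[0,13,-38],[0,0,0]],[[0,21,-48],[0,0,0]],[[0,30,-57],[0,0,0]],[[0,40,-65],[0,0,0]],[[0,50,-73],[0,0,0]],[[0,62,-79],[0,0,0]],[[0,74,-84],[0,0,0]]]}}

```text
time: 17.6
tool_pos: [503.4, -240.6, 160.5]
tcp_rot: [180.0, -0.0, 91.2]
ft_force: [-6.2, 2.7, 3.0]
finger_gap: 9.4
grip_force: 30.0
```

>>> {"api": "jog_arm", "payload": {"rows": [[[0,12,-4],[0,0,0]],[[0,25,-6],[0,0,0]],[[0,38,-7],[0,0,0]],[[0,51,-7],[0,0,0]],[[0,63,-6],[0,0,0]],[[0,76,-4],[0,0,0]],[[0,89,0],[0,0,0]],[[0,101,5],[0,0,0]],[[0,110,10],[0,0,0]],[[0,110,10],[0,0,0]]]}}

```text
time: 18.6
tool_pos: [614.8, -237.2, 148.8]
tcp_rot: [179.9, -0.1, 91.2]
ft_force: [2.7, 5.4, 2.0]
finger_gap: 9.5
grip_force: 29.8
```

>>> {"api": "jog_arm", "payload": {"rows": [[[0,0,0],[0,0,0]],[[0,0,0],[0,0,0]],[[0,0,0],[0,0,0]],[[0,0,-30],[0,0,0]],[[0,0,-70],[0,0,0]],[[0,0,-80],[0,0,0]],[[0,-40,-80],[0,0,0]],[[0,-90,-80],[0,0,0]],[[0,-135,-80],[0,0,0]],[[0,-135,-80],[0,0,0]]], "grip": 45}}

```text
time: 19.6
tool_pos: [472.1, -241.0, 226.4]
tcp_rot: [-179.7, -0.1, 91.0]
ft_force: [0.6, -0.1, 0.1]
finger_gap: 44.8
grip_force: 0.0
```

>>> {"api": "jog_arm", "payload": {"rows": [[[0,0,0],[0,0,0]],[[0,0,0],[0,0,0]]]}}

```text
time: 19.8
tool_pos: [478.5, -241.9, 229.1]
tcp_rot: [179.9, 0.1, 91.1]
ft_force: [-0.2, 0.1, 0.7]
finger_gap: 44.8
grip_force: 0.0
```

```bash
python3 - <<'E'
from h import *
st(); shift(cs("c",-55.5,0),184,84); shift(cs("c",-55.5,0),72,84)
E
```

```text
{'time': 19.8, 'tool_pos': [478.5, -241.9, 229.1], 'tcp_rot': [179.9, 0.1, 91.1], 'ft_force': [-0.2, 0.1, 0.7], 'finger_gap': 44.8, 'grip_force': 0.0, 'joint_pos': [-32.3, -2.5, 95.7, 0.0, 86.6, -33.4]}
shift [-155.1, -43.1, 45.2] turn [0.002, 0.001, 0.125]
shift [-155.0, -43.3, 157.2] turn [0.002, 0.001, 0.125]
```

>>> {"api": "jog_arm", "payload": {"rows": [[[-45,-13,10],[0,0,0.04]],[[-90,-26,20],[0,0,0.08]],[[-130,-36,30],[0,0,0.125]],[[-155,-43,50],[0,0,0.125]],[[-155,-43,90],[0,0,0.125]],[[-155,-43,125],[0,0,0.125]],[[-155,-43,150],[0,0,0.125]],[[-155,-43,156],[0,0,0.125]],[[-155,-43,156],[0,0,0.125]],[[-155,-43,156],[0,0,0.125]]]}}

```text
time: 20.8
tool_pos: [439.0, -398.3, 74.1]
tcp_rot: [179.9, 0.1, 84.0]
ft_force: [-0.2, -0.1, -0.3]
finger_gap: 45.2
grip_force: 0.0
```

>>> {"api": "jog_arm", "payload": {"rows": [[[0,0,0],[0,0,0]],[[0,0,0],[0,0,0]],[[0,0,0],[0,0,0]],[[0,0,0],[0,0,0]],[[0,0,0],[0,0,0]],[[0,0,0],[0,0,0]]], "grip": 0, "force": 30}}

```text
time: 21.4
tool_pos: [439.8, -398.3, 74.2]
tcp_rot: [179.7, 0.1, 84.0]
ft_force: [7.7, -0.5, -0.3]
finger_gap: 9.5
grip_force: 30.7
```

Now lid c, by the same arc.

>>> {"api": "jog_arm", "payload": {"rows": [[[0,5,-12],[0,0,0]],[[0,11,-24],[0,0,0]],[[0,18,-35],[0,0,0]],[[0,26,-45],[0,0,0]],[[0,35,-54],[0,0,0]],[[0,45,-62],[0,0,0]],[[0,55,-70],[0,0,0]],[[0,67,-76],[0,0,0]],[[0,79,-81],[0,0,0]],[[0,91,-85],[0,0,0]]]}}

```text
time: 22.4
tool_pos: [528.5, -407.6, 160.2]
tcp_rot: [180.0, 0.1, 84.0]
ft_force: [-5.3, -1.8, 5.0]
finger_gap: 9.4
grip_force: 30.5
```

>>> {"api": "jog_arm", "payload": {"rows": [[[0,13,-2],[0,0,0]],[[0,26,-3],[0,0,0]],[[0,39,-3],[0,0,0]],[[0,51,-2],[0,0,0]],[[0,64,0],[0,0,0]],[[0,77,4],[0,0,0]],[[0,89,9],[0,0,0]],[[0,98,14],[0,0,0]],[[0,98,14],[0,0,0]]]}}

```text
time: 23.3
tool_pos: [627.4, -417.9, 144.2]
tcp_rot: [179.8, 0.1, 84.0]
ft_force: [2.2, -4.0, 2.6]
finger_gap: 9.6
grip_force: 32.1
```

>>> {"api": "jog_arm", "payload": {"rows": [[[0,0,0],[0,0,0]],[[0,0,0],[0,0,0]],[[0,0,0],[0,0,0]],[[0,0,-30],[0,0,0]],[[0,0,-70],[0,0,0]],[[0,0,-90],[0,0,0]],[[0,-45,-110],[0,0,0]],[[0,-90,-120],[0,0,0]],[[0,-138,-120],[0,0,0]],[[0,-186,-120],[0,0,0]]], "grip": 45}}

```text
time: 24.3
tool_pos: [438.9, -397.1, 263.5]
tcp_rot: [180.0, 0.0, 84.0]
ft_force: [-0.7, -0.5, 0.6]
finger_gap: 45.1
grip_force: 0.0
```

>>> {"api": "jog_arm", "payload": {"rows": [[[-45,0,0],[0,0,0]],[[-90,0,0],[0,0,0]],[[-90,0,0],[0,0,0]]]}}

```text
time: 24.6
tool_pos: [428.2, -490.5, 261.8]
tcp_rot: [-179.9, -0.0, 83.7]
ft_force: [-0.8, 0.5, -0.4]
finger_gap: 45.2
grip_force: 0.0
```

```bash
python3 - <<'E'
from h import *
st()
for n in("top","side"):
    p,d,c=snap(n); np.savez(f"/tmp/{n}4.npz",p=p,d=d)
    if n=="top": a=cv2.resize(p[160:300,200:500],None,fx=2,fy=2.1)
    else: b=cv2.resize(p[190:390,180:480],None,fx=2,fy=1.5)
cv2.imwrite("pics/open.png",np.vstack([a,b]))
E
```

```text
{'time': 24.6, 'tool_pos': [428.2, -490.5, 261.8], 'tcp_rot': [-179.9, -0.0, 83.7], 'ft_force': [-0.8, 0.5, -0.4], 'finger_gap': 45.2, 'grip_force': 0.0, 'joint_pos': [-53.3, 14.9, 73.7, -0.1, 91.5, -47.1]}
```

View pics/open.png

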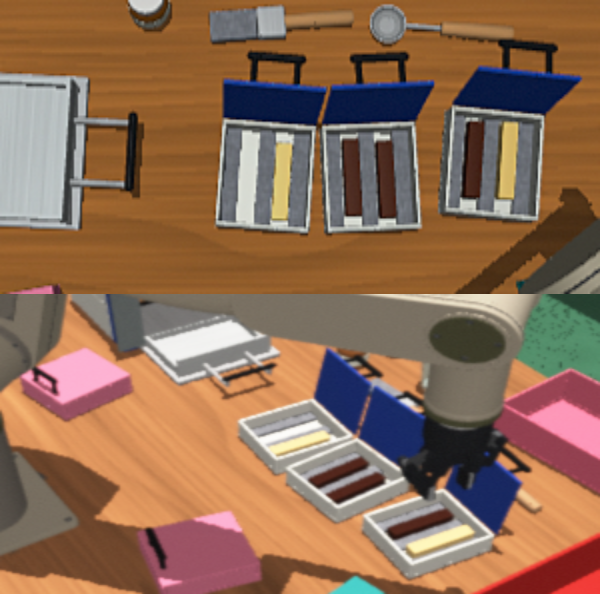

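Two pale billets: one in case a at crop (283,180), with the other groove empty, and one in case c at (508,160). Three dark ones: two in case b and one in case c.

```bash
cat >> h.py <<'E'
def pale(n="top",img=None):
    if img is None: p,d,c=snap(n)
    else: p,d=img; c=r.camera_params(n)
    X=cloud(c,d); hsv=cv2.cvtColor(p,cv2.COLOR_BGR2HSV).astype(int); H,S,V=hsv[...,0],hsv[...,1],hsv[...,2]
    m=((H>18)&(H<32)&(S>60)&(V>120)&(d>0)&(X[...,2]<90)&(X[...,0]>300)&(X[...,0]<620)&(X[...,1]>-600)&(X[...,1]<420)).astype(np.uint8)
    k,l,stt,ce=cv2.connectedComponentsWithStats(m)
    for i in range(1,k):
        if stt[i,4]<40: continue
        v,u=np.nonzero(l==i); h=np.median(X[l==i][:,2]); Q=np.array([plane(c,a,b,h)[:2] for a,b in zip(u,v)],np.float32)
        R=cv2.minAreaRect(Q); print(n,"pale",ce[i].round(),stt[i,4],"z",round(float(h),1),[np.round(t,1) for t in R])
E
python3 - <<'E'
from h import *
for n in("top","side"):
    z=np.load(f"/tmp/{n}4.npz"); pale(n,(z["p"],z["d"]))
z=np.load("/tmp/top4.npz"); p,d=z["p"],z["d"]; c=r.camera_params("top"); X=cloud(c,d)
print("handle expected",sl(-240,0))
m=(X[...,0]>400)&(X[...,0]<640)&(X[...,1]>40)&(X[...,1]<300)&(d>0)
for lo,hi in((29,42),(44,70)):
    mm=m&(X[...,2]>lo)&(X[...,2]<hi); q=X[mm]; print(lo,len(q),q.min(0).round(),q.max(0).round(),[np.round(t,1) for t in cv2.minAreaRect(q[:,:2].astype(np.float32))])
a=np.radians(SY); ex=np.array([np.cos(a),np.sin(a)])
for sx in range(-170,0,8):
    w=[sl(sx,0)[0],sl(sx,0)[1]]; u,v,_=proj(c,[*w,25]); print(sx,round(u),round(v),X[int(round(v)),int(round(u))].round(1), end=" | ")
print()
for sy in range(-108,109,6):
    w=sl(-75,sy); u,v,_=proj(c,[*w,25]); print(sy,X[int(round(v)),int(round(u))][2].round(1), end=" | ")
print(); shift(cs("a",0,-23),150,-4.9); shift(cs("c",0,-23),150,-6)
E
```

```text
top pale [454. 236.] 288 z 26.1 [array([ 499.7, -428. ]), array([21.1, 99.9]), np.float64(84.1)]
top pale [340. 246.] 295 z 26.4 [array([ 474.4, -121.2]), array([21.5, 98.9]), np.float64(85.3)]
side pale [330. 289.] 222 z 27.7 [array([ 473.3, -126.7]), array([30.4, 99.6]), np.float64(86.6)]
side pale [399. 354.] 340 z 27.0 [array([ 494.7, -432.8]), array([ 30.1, 109.6]), np.float64(85.8)]
handle expected [510.85769438  77.00735428]
29 580 [401.  87.  29.] [638. 300.  42.] [array([516.8, 193.4]), array([209.8, 237. ]), np.float64(88.4)]
44 443 [404.  72.  44.] [639. 300.  69.] [array([517.4, 184.7]), array([223.7, 235.8]), np.float64(87.9)]
-170 241 232 [515.3 148.8  14. ] | -162 238 232 [ 355.1  -56.2 1313.5] | -154 235 232 [514.2 163.5  23.7] | -146 232 231 [512.  164.6  63.7] | -138 229 231 [517.6 180.6  19.4] | -130 226 231 [517.8 188.9  18.2] | -122 223 231 [517.1 195.9  24. ] | -114 220 231 [517.9 205.2  18.2] | -106 217 231 [517.7 213.   20.1] | -98 214 231 [518.  221.5  18.1] | -90 212 231 [517.8 226.5  20. ] | -82 209 230 [520.7 235.   18.8] | -74 206 230 [520.6 242.9  19.9] | -66 203 230 [521.4 252.4  14.1] | -58 200 230 [520.8 259.4  19. ] | -50 197 230 [520.7 267.2  20.4] | -42 194 230 [521.3 276.4  16.2] | -34 191 230 [520.8 283.5  20.2] | -26 188 229 [523.3 291.   22.8] | -18 185 229 [521.9 296.2  33.3] | -10 182 229 [525.4 311.7   6.9] | -2 179 229 [524.6 317.9  13.6] | 
-108 5.3 | -102 0.9 | -96 13.2 | -90 35.6 | -84 25.1 | -78 16.4 | -72 24.1 | -66 14.5 | -60 20.3 | -54 20.0 | -48 20.2 | -42 22.7 | -36 21.9 | -30 18.6 | -24 17.2 | -18 21.5 | -12 17.1 | -6 19.7 | 0 19.9 | 6 20.3 | 12 18.3 | 18 19.4 | 24 19.4 | 30 22.9 | 36 19.4 | 42 20.9 | 48 17.6 | 54 21.5 | 60 19.3 | 66 18.4 | 72 18.2 | 78 19.4 | 84 36.0 | 90 9.0 | 96 15.4 | 102 0.3 | 108 -3.0 | 
shift [368.5, 8.6, 113.1] turn [-0.002, -0.0, 1.549]
shift [67.0, 54.3, 112.6] turn [-0.002, -0.0, 1.569]
```

>>> {"api": "jog_arm", "payload": {"rows": [[[7,6,10],[0,0,0.149]],[[14,12,20],[0,0,0.298]],[[21,18,30],[0,0,0.447]],[[28,24,40],[0,0,0.596]],[[35,30,50],[0,0,0.745]],[[42,36,60],[0,0,0.894]],[[49,42,70],[0,0,1.043]],[[56,48,80],[0,0,1.192]],[[63,54,90],[0,0,1.341]],[[66,58,112],[0,0,1.49]]], "grip": 34}}

```text
time: 25.7
tool_pos: [497.9, -426.6, 153.4]
tcp_rot: [179.9, -0.2, -1.6]
ft_force: [-0.6, -1.2, 1.0]
finger_gap: 33.9
grip_force: 0.0
```

>>> {"api": "jog_arm", "payload": {"rows": [[[0,0,0],[0,0,0.079]],[[0,0,0],[0,0,0.079]],[[0,0,0],[0,0,0.079]]]}}

```text
time: 26.0
tool_pos: [496.4, -427.0, 152.1]
tcp_rot: [180.0, -0.0, -5.7]
ft_force: [-0.6, 0.4, 0.1]
finger_gap: 33.9
grip_force: 0.0
```

```bash
python3 - <<'E'
from h import *
st(); shift([495,-427.5],40,-6); pale()
E
```

```text
{'time': 26.0, 'tool_pos': [496.4, -427.0, 152.1], 'tcp_rot': [180.0, -0.0, -5.7], 'ft_force': [-0.6, 0.4, 0.1], 'finger_gap': 33.9, 'grip_force': 0.0, 'joint_pos': [-45.2, 18.4, 81.0, 0.0, 80.5, 50.5]}
shift [-1.4, 0.5, 112.1] turn [0.0, -0.001, 0.005]
top pale [340. 246.] 298 z 26.4 [array([ 474.4, -121.2]), array([21.5, 98.9]), np.float64(85.3)]
```

>>> {"api": "jog_arm", "payload": {"rows": [[[-1,0,45],[0,0,0]],[[-1,0,85],[0,0,0]],[[-1,0,115],[0,0,0]],[[-1,0,127],[0,0,0]],[[-1,0,134],[0,0,0]],[[-1,0,138],[0,0,0]],[[-1,0,138],[0,0,0]],[[-1,0,138],[0,0,0]]]}}

```text
time: 26.85
tool_pos: [495.7, -428.5, 15.2]
tcp_rot: [179.9, -0.1, -5.9]
ft_force: [0.6, -0.0, 0.1]
finger_gap: 34.2
grip_force: 0.0
```

>>> {"api": "jog_arm", "payload": {"rows": [[[0,0,0],[0,0,0]],[[0,0,0],[0,0,0]],[[0,0,0],[0,0,0]],[[0,0,0],[0,0,0]],[[0,0,0],[0,0,0]]], "grip": 0, "force": 40}}

```text
time: 27.35
tool_pos: [495.6, -429.1, 15.3]
tcp_rot: [179.8, -0.1, -5.9]
ft_force: [0.2, -3.1, 6.2]
finger_gap: 20.3
grip_force: 43.3
```

>>> {"api": "jog_arm", "payload": {"rows": [[[0,0,-10],[0,0,0]],[[0,0,-30],[0,0,0]],[[0,0,-75],[0,0,0]],[[0,0,-120],[0,0,0]],[[0,0,-165],[0,0,0]],[[0,0,-205],[0,0,0]],[[0,0,-225],[0,0,0]],[[0,0,-225],[0,0,0]],[[0,0,-225],[0,0,0]]]}}

```text
time: 28.25
tool_pos: [494.7, -427.2, 238.0]
tcp_rot: [-180.0, -0.0, -5.9]
ft_force: [-0.2, -0.3, -1.0]
finger_gap: 21.0
grip_force: 42.7
```

```bash
python3 - <<'E'
from h import *
st(); print(sl(-89,-30)); shift(sl(-89,-30),240,87.1); p,d,c=snap("side"); cv2.imwrite("pics/g1.png",cv2.resize(p[180:420,280:520],None,fx=2,fy=2))
E
```

```text
{'time': 28.2, 'tool_pos': [494.7, -427.2, 238.0], 'tcp_rot': [-180.0, -0.0, -5.9], 'ft_force': [-0.2, -0.3, -1.0], 'finger_gap': 21.0, 'grip_force': 42.7, 'joint_pos': [-45.3, 15.6, 75.3, 0.0, 89.1, 50.6]}
[548.45880905 226.29618901]
shift [-13.8, -655.6, -1.8] turn [-0.0, -0.0, -1.623]
```

View pics/g1.png

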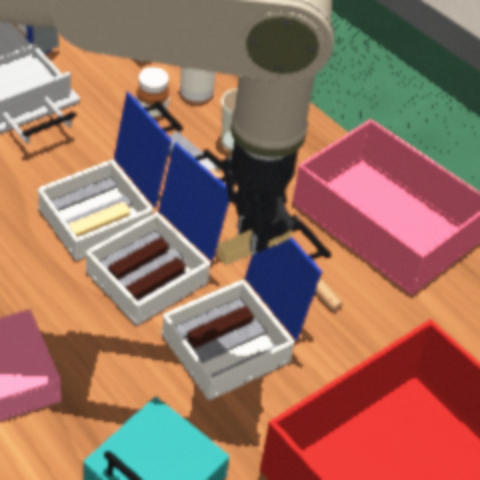

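The billet is held, visible in shadow at (237,247). Carrying it to the tray.

>>> {"api": "jog_arm", "payload": {"rows": [[[-1,-35,0],[0,0,-0.11]],[[-2,-82,0],[0,0,-0.22]],[[-3,-130,0],[0,0,-0.33]],[[-4,-178,0],[0,0,-0.44]],[[-5,-226,0],[0,0,-0.56]],[[-6,-274,0],[0,0,-0.68]],[[-7,-322,0],[0,0,-0.8]],[[-8,-370,0],[0,0,-0.92]],[[-9,-418,0],[0,0,-1.04]],[[-10,-466,0],[0,0,-1.16]]]}}

```text
time: 29.3
tool_pos: [531.3, 39.1, 235.8]
tcp_rot: [-179.8, 0.1, 60.8]
ft_force: [1.6, -0.8, 0.5]
finger_gap: 21.1
grip_force: 42.7
```

>>> {"api": "jog_arm", "payload": {"rows": [[[0,0,0],[0,0,0]],[[0,0,0],[0,0,0]]]}}

```text
time: 29.5
tool_pos: [531.6, 38.2, 236.1]
tcp_rot: [-179.8, 0.1, 60.7]
ft_force: [0.2, -0.5, -0.2]
finger_gap: 21.0
grip_force: 42.7
```

```bash
python3 - <<'E'
from h import *
st(); shift(sl(-89,-30),240,87.1)
E
```

```text
{'time': 29.5, 'tool_pos': [531.6, 38.2, 236.1], 'tcp_rot': [-179.8, 0.1, 60.7], 'ft_force': [0.2, -0.5, -0.2], 'finger_gap': 21.0, 'grip_force': 42.7, 'joint_pos': [-1.4, -2.8, 95.4, -0.0, 87.7, 27.9]}
shift [172.2, -77.5, -4.0] turn [-0.004, 0.001, -0.461]
```

>>> {"api": "jog_arm", "payload": {"rows": [[[43,-19,0],[0,0,-0.115]],[[86,-38,0],[0,0,-0.23]],[[129,-58,0],[0,0,-0.345]],[[172,-77,0],[0,0,-0.461]],[[172,-77,0],[0,0,-0.461]],[[172,-77,40],[0,0,-0.461]],[[172,-77,85],[0,0,-0.461]],[[172,-77,120],[0,0,-0.461]],[[172,-77,130],[0,0,-0.461]],[[172,-77,130],[0,0,-0.461]]]}}

```text
time: 30.5
tool_pos: [548.9, 222.6, 105.8]
tcp_rot: [-179.7, 0.1, 86.8]
ft_force: [0.2, -0.8, 0.5]
finger_gap: 20.7
grip_force: 42.7
```

```bash
python3 - <<'E'
from h import *
st(); shift(sl(-89,-30),31,87.1)
E
```

```text
{'time': 30.5, 'tool_pos': [548.9, 222.6, 105.8], 'tcp_rot': [-179.7, 0.1, 86.8], 'ft_force': [0.2, -0.8, 0.5], 'finger_gap': 20.7, 'grip_force': 42.7, 'joint_pos': [17.1, 11.9, 93.8, -0.0, 74.6, 20.3]}
shift [3.8, -0.3, 74.8] turn [-0.005, 0.002, -0.005]
```

>>> {"api": "jog_arm", "payload": {"rows": [[[2,0,20],[0,0,0]],[[3,0,45],[0,0,0]],[[3,0,62],[0,0,0]],[[3,0,71],[0,0,0]],[[3,0,75],[0,0,0]],[[3,0,75],[0,0,0]],[[3,0,75],[0,0,0]]]}}

```text
time: 31.2
tool_pos: [551.6, 227.9, 34.9]
tcp_rot: [179.9, -0.0, 86.9]
ft_force: [-0.2, 0.4, -0.1]
finger_gap: 21.1
grip_force: 42.7
```

>>> {"api": "jog_arm", "payload": {"rows": [[[0,0,0],[0,0,0]],[[0,0,0],[0,0,0]],[[0,0,0],[0,0,0]],[[0,0,0],[0,0,0]]], "grip": 36}}

```text
time: 31.6
tool_pos: [550.6, 227.7, 33.5]
tcp_rot: [180.0, -0.0, 87.0]
ft_force: [-0.1, -0.7, 0.3]
finger_gap: 36.2
grip_force: 0.0
```

>>> {"api": "jog_arm", "payload": {"rows": [[[0,0,-20],[0,0,0]],[[0,0,-60],[0,0,0]],[[0,0,-100],[0,0,0]],[[0,0,-145],[0,0,0]],[[0,0,-190],[0,0,0]],[[-45,0,-205],[0,0,0]],[[-90,0,-205],[0,0,0]],[[-135,0,-205],[0,0,0]],[[-135,0,-205],[0,0,0]]]}}

```text
time: 32.5
tool_pos: [543.3, 88.1, 238.7]
tcp_rot: [180.0, 0.1, 86.7]
ft_force: [0.9, 1.6, 0.0]
finger_gap: 36.0
grip_force: 0.0
```

```bash
python3 - <<'E'
from h import *
st(); pale(); pale("side"); print(sl(-85,-30)); print("tgt",cs("a",0,-23)); shift([474.5,-121.5],150,-4.9)
E
```

```text
{'time': 32.5, 'tool_pos': [543.3, 88.1, 238.7], 'tcp_rot': [180.0, 0.1, 86.7], 'ft_force': [0.9, 1.6, 0.0], 'finger_gap': 36.0, 'grip_force': 0.0, 'joint_pos': [3.9, -0.4, 92.7, -0.1, 87.7, 7.3]}
top pale [212. 218.] 223 z 40.8 [array([550.2, 222.9]), array([75.1, 21.7]), np.float64(89.7)]
top pale [340. 246.] 297 z 26.3 [array([ 474.4, -121.2]), array([21.5, 98.9]), np.float64(85.3)]
side pale [288. 215.] 123 z 41.7 [array([543.2, 238.4]), array([95. , 29.2]), np.float64(82.0)]
side pale [330. 289.] 223 z 28.2 [array([ 472.9, -127.1]), array([30.4, 99.5]), np.float64(86.6)]
[548.66118081 230.29106644]
tgt [ 478.03541077 -121.91594181]
shift [-217.0, -56.9, 88.3] turn [-0.0, -0.0, 1.601]
```

>>> {"api": "jog_arm", "payload": {"rows": [[[-15,-6,0],[0,0,0.148]],[[-35,-12,0],[0,0,0.296]],[[-58,-18,0],[0,0,0.444]],[[-81,-24,0],[0,0,0.592]],[[-104,-30,0],[0,0,0.74]],[[-127,-36,0],[0,0,0.888]],[[-150,-42,0],[0,0,1.036]],[[-173,-48,0],[0,0,1.184]],[[-196,-52,0],[0,0,1.332]],[[-217,-54,0],[0,0,1.48]]], "grip": 34}}

```text
time: 33.6
tool_pos: [478.1, -120.6, 238.3]
tcp_rot: [-180.0, -0.0, 1.9]
ft_force: [1.3, -0.6, -0.5]
finger_gap: 33.6
grip_force: 0.0
```

>>> {"api": "jog_arm", "payload": {"rows": [[[0,0,45],[0,0,0.12]],[[0,0,90],[0,0,0.12]],[[0,0,100],[0,0,0.12]],[[0,0,100],[0,0,0.12]]]}}

```text
time: 34.0
tool_pos: [476.7, -119.5, 136.6]
tcp_rot: [-179.9, 0.3, -4.6]
ft_force: [0.6, 0.2, 0.2]
finger_gap: 33.8
grip_force: 0.0
```

```bash
python3 - <<'E'
from h import *
st(); shift([476.5,-121.5],15,-4.8); pale("side"); pale()
E
```

```text
{'time': 34.0, 'tool_pos': [476.7, -119.5, 136.6], 'tcp_rot': [-179.9, 0.3, -4.6], 'ft_force': [0.6, 0.2, 0.2], 'finger_gap': 33.8, 'grip_force': 0.0, 'joint_pos': [-20.1, -5.4, 108.4, 0.0, 77.3, 74.5]}
shift [0.5, 2.2, 121.6] turn [-0.001, 0.004, 0.003]
side pale [288. 215.] 129 z 40.6 [array([544.8, 240.5]), array([97.1, 28.6]), np.float64(82.8)]
side pale [330. 290.] 226 z 27.9 [array([ 472., -128.]), array([ 31.7, 101.7]), np.float64(87.5)]
top pale [207. 218.] 302 z 40.7 [array([551.1, 235.1]), array([98.9, 22. ]), np.float64(86.9)]
```

>>> {"api": "jog_arm", "payload": {"rows": [[[0,2,40],[0,0,0]],[[0,2,80],[0,0,0]],[[0,2,105],[0,0,0]],[[0,2,116],[0,0,0]],[[0,2,121],[0,0,0]],[[0,2,121],[0,0,0]],[[0,2,121],[0,0,0]]]}}

```text
time: 34.8
tool_pos: [479.5, -123.6, 19.4]
tcp_rot: [179.9, -0.2, -4.7]
ft_force: [0.8, 0.6, -0.0]
finger_gap: 34.0
grip_force: 0.0
```

>>> {"api": "jog_arm", "payload": {"rows": [[[0,0,0],[0,0,0]],[[0,0,0],[0,0,0]],[[0,0,0],[0,0,0]],[[0,0,0],[0,0,0]],[[0,0,0],[0,0,0]]], "grip": 0, "force": 40}}

```text
time: 35.3
tool_pos: [479.3, -123.5, 19.3]
tcp_rot: [180.0, -0.2, -4.7]
ft_force: [-0.6, 0.9, 6.8]
finger_gap: 21.1
grip_force: 39.5
```

>>> {"api": "jog_arm", "payload": {"rows": [[[0,0,-10],[0,0,0]],[[0,0,-30],[0,0,0]],[[0,0,-75],[0,0,0]],[[0,0,-120],[0,0,0]],[[0,0,-165],[0,0,0]],[[0,0,-205],[0,0,0]],[[0,0,-225],[0,0,0]],[[0,0,-225],[0,0,0]],[[0,0,-225],[0,0,0]]]}}

```text
time: 36.2
tool_pos: [477.8, -123.0, 242.7]
tcp_rot: [180.0, -0.1, -4.7]
ft_force: [-0.9, -0.2, -1.0]
finger_gap: 20.2
grip_force: 39.4
```

```bash
python3 - <<'E'
from h import *
st(); shift(sl(-84,28),240,87.1)
E
```

```text
{'time': 36.2, 'tool_pos': [477.8, -123.0, 242.7], 'tcp_rot': [180.0, -0.1, -4.7], 'ft_force': [-0.9, -0.2, -1.0], 'finger_gap': 20.2, 'grip_force': 39.4, 'joint_pos': [-20.4, -9.6, 100.9, -0.0, 88.6, 74.3]}
shift [-16.4, -357.1, 2.5] turn [0.001, -0.001, -1.602]
```

>>> {"api": "jog_arm", "payload": {"rows": [[[-2,-25,0],[0,0,-0.148]],[[-4,-60,0],[0,0,-0.296]],[[-6,-97,0],[0,0,-0.444]],[[-8,-134,0],[0,0,-0.592]],[[-10,-171,0],[0,0,-0.74]],[[-11,-208,0],[0,0,-0.888]],[[-12,-245,0],[0,0,-1.036]],[[-13,-282,0],[0,0,-1.184]],[[-14,-319,0],[0,0,-1.332]],[[-15,-357,0],[0,0,-1.48]]]}}

```text
time: 37.2
tool_pos: [490.7, 235.1, 239.8]
tcp_rot: [-179.8, 0.1, 80.4]
ft_force: [-0.2, 0.1, -0.3]
finger_gap: 20.7
grip_force: 39.4
```

>>> {"api": "jog_arm", "payload": {"rows": [[[0,0,0],[0,0,-0.122]],[[0,0,40],[0,0,-0.122]],[[0,0,85],[0,0,-0.122]],[[0,0,120],[0,0,-0.122]],[[0,0,130],[0,0,-0.122]],[[0,0,130],[0,0,-0.122]]]}}

```text
time: 37.8
tool_pos: [489.7, 233.2, 109.2]
tcp_rot: [-179.7, 0.1, 87.1]
ft_force: [-0.1, -0.2, 0.1]
finger_gap: 21.0
grip_force: 39.4
```

```bash
python3 - <<'E'
from h import *
st(); shift(sl(-81,28),35,87.1)
E
```

```text
{'time': 37.8, 'tool_pos': [489.7, 233.2, 109.2], 'tcp_rot': [-179.7, 0.1, 87.1], 'ft_force': [-0.1, -0.2, 0.1], 'finger_gap': 21.0, 'grip_force': 39.4, 'joint_pos': [20.0, 4.3, 101.8, 0.0, 74.3, 23.0]}
shift [4.3, 1.5, 74.2] turn [-0.006, 0.002, -0.0]
```

>>> {"api": "jog_arm", "payload": {"rows": [[[2,0,20],[0,0,0]],[[2,0,45],[0,0,0]],[[2,0,62],[0,0,0]],[[2,0,71],[0,0,0]],[[2,0,74],[0,0,0]],[[2,0,74],[0,0,0]],[[2,0,74],[0,0,0]]]}}

```text
time: 38.5
tool_pos: [493.3, 236.4, 39.8]
tcp_rot: [179.9, -0.1, 87.1]
ft_force: [0.3, -0.2, -0.6]
finger_gap: 20.9
grip_force: 39.4
```

>>> {"api": "jog_arm", "payload": {"rows": [[[0,0,0],[0,0,0]],[[0,0,0],[0,0,0]],[[0,0,0],[0,0,0]],[[0,0,0],[0,0,0]]], "grip": 36}}

```text
time: 38.9
tool_pos: [492.3, 236.1, 38.5]
tcp_rot: [180.0, -0.0, 87.1]
ft_force: [-0.3, -0.2, -0.0]
finger_gap: 35.9
grip_force: 0.0
```

>>> {"api": "jog_arm", "payload": {"rows": [[[0,0,-20],[0,0,0]],[[0,0,-60],[0,0,0]],[[0,0,-100],[0,0,0]],[[0,0,-145],[0,0,0]],[[0,0,-190],[0,0,0]],[[-45,0,-205],[0,0,0]],[[-90,0,-205],[0,0,0]],[[-135,0,-205],[0,0,0]],[[-180,0,-205],[0,0,0]],[[-210,0,-205],[0,0,0]]]}}

```text
time: 39.9
tool_pos: [481.1, 23.8, 243.5]
tcp_rot: [180.0, 0.0, 87.0]
ft_force: [0.5, 0.1, 0.9]
finger_gap: 35.6
grip_force: 0.0
```

>>> {"api": "jog_arm", "payload": {"rows": [[[-40,0,0],[0,0,0]],[[-80,0,0],[0,0,0]],[[-80,0,0],[0,0,0]]]}}

```text
time: 40.2
tool_pos: [477.0, -57.7, 243.3]
tcp_rot: [-180.0, 0.1, 86.8]
ft_force: [0.2, 0.3, 0.3]
finger_gap: 36.0
grip_force: 0.0
```

```bash
python3 - <<'E'
from h import *
st(); pale(); pale("side"); p,d,c=snap("top"); cv2.imwrite("pics/t5.png",cv2.resize(p[140:300,60:480],None,fx=1.9,fy=2.2))
E
```

```text
{'time': 40.2, 'tool_pos': [477.0, -57.7, 243.3], 'tcp_rot': [-180.0, 0.1, 86.8], 'ft_force': [0.2, 0.3, 0.3], 'finger_gap': 36.0, 'grip_force': 0.0, 'joint_pos': [-12.9, -11.7, 102.7, -0.1, 89.0, -9.7]}
top pale [207. 218.] 302 z 41.0 [array([551.1, 235. ]), array([98.9, 22. ]), np.float64(86.9)]
top pale [207. 239.] 311 z 40.9 [array([492.7, 234. ]), array([98.6, 22.5]), np.float64(87.3)]
side pale [288. 215.] 130 z 40.6 [array([544.3, 240.6]), array([97.1, 29.5]), np.float64(82.8)]
side pale [274. 220.] 129 z 41.3 [array([486.2, 240.2]), array([92. , 29.7]), np.float64(83.9)]
```

View pics/t5.png

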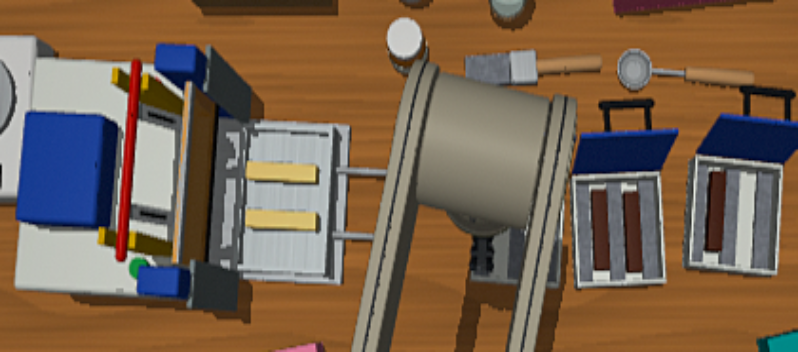

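Both pale billets lie in the tray at crop (281,172) and (281,219), and the bail is still hooked. Back to the tray handle.

```bash
python3 - <<'E'
from h import *
shift([511.1,77.],160,177.1)
E
```

```text
shift [131.9, 26.9, 83.4] turn [0.0, -0.0, -1.572]
```

>>> {"api": "jog_arm", "payload": {"rows": [[[13,3,8],[0,0,-0.148]],[[26,6,16],[0,0,-0.296]],[[39,9,24],[0,0,-0.444]],[[52,12,32],[0,0,-0.592]],[[65,15,40],[0,0,-0.74]],[[78,18,48],[0,0,-0.888]],[[91,21,56],[0,0,-1.036]],[[104,24,64],[0,0,-1.184]],[[117,26,72],[0,0,-1.332]],[[132,27,83],[0,0,-1.48]]], "grip": 45}}

```text
time: 41.35
tool_pos: [511.3, 79.1, 160.4]
tcp_rot: [180.0, 0.0, 172.3]
ft_force: [-0.5, -0.1, 0.9]
finger_gap: 44.9
grip_force: 0.0
```

>>> {"api": "jog_arm", "payload": {"rows": [[[0,0,0],[0,0,-0.092]],[[0,0,0],[0,0,-0.092]],[[0,0,0],[0,0,-0.092]]]}}

```text
time: 41.65
tool_pos: [511.0, 77.9, 160.5]
tcp_rot: [180.0, 0.0, 177.1]
ft_force: [-0.9, -0.6, 0.8]
finger_gap: 44.9
grip_force: 0.0
```

```bash
python3 - <<'E'
from h import *
st(); shift([511.1,77.],36,177.1)
E
```

```text
{'time': 41.6, 'tool_pos': [511.0, 77.9, 160.5], 'tcp_rot': [180.0, 0.0, 177.1], 'ft_force': [-0.9, -0.6, 0.8], 'finger_gap': 44.9, 'grip_force': 0.0, 'joint_pos': [3.0, -2.9, 103.4, 0.0, 79.5, -84.1]}
shift [-0.1, -0.9, 124.5] turn [0.0, 0.0, -0.0]
```

>>> {"api": "jog_arm", "payload": {"rows": [[[0,-1,40],[0,0,0]],[[0,-1,80],[0,0,0]],[[0,-1,108],[0,0,0]],[[0,-1,120],[0,0,0]],[[0,-1,124],[0,0,0]],[[0,-1,124],[0,0,0]],[[0,-1,124],[0,0,0]]]}}

```text
time: 42.35
tool_pos: [512.7, 76.0, 38.2]
tcp_rot: [180.0, 0.2, 177.1]
ft_force: [0.2, 1.0, -0.2]
finger_gap: 45.1
grip_force: 0.0
```

>>> {"api": "jog_arm", "payload": {"rows": [[[0,0,0],[0,0,0]],[[0,0,0],[0,0,0]],[[0,0,0],[0,0,0]],[[0,0,0],[0,0,0]],[[0,0,0],[0,0,0]],[[0,0,0],[0,0,0]]], "grip": 0, "force": 40}}

```text
time: 42.95
tool_pos: [512.0, 76.0, 37.5]
tcp_rot: [180.0, 0.1, 177.1]
ft_force: [-1.3, 0.3, 6.2]
finger_gap: 10.6
grip_force: 39.0
```

>>> {"api": "jog_arm", "payload": {"rows": [[[0,3,0],[0,0,0]],[[0,9,0],[0,0,0]],[[0,17,0],[0,0,0]],[[0,27,0],[0,0,0]],[[0,37,0],[0,0,0]],[[0,47,0],[0,0,0]],[[0,57,0],[0,0,0]],[[0,67,0],[0,0,0]],[[0,77,0],[0,0,0]],[[0,87,0],[0,0,0]]]}}

```text
time: 43.95
tool_pos: [516.6, 163.0, 37.5]
tcp_rot: [-180.0, 0.1, 177.1]
ft_force: [-0.1, -2.5, 5.6]
finger_gap: 10.2
grip_force: 39.0
```

>>> {"api": "jog_arm", "payload": {"rows": [[[0,10,0],[0,0,0]],[[0,20,0],[0,0,0]],[[0,30,0],[0,0,0]],[[0,40,0],[0,0,0]],[[0,50,0],[0,0,0]],[[0,60,0],[0,0,0]],[[0,66,0],[0,0,0]],[[0,71,0],[0,0,0]],[[0,74,0],[0,0,0]],[[0,74,0],[0,0,0]]]}}

```text
time: 44.95
tool_pos: [520.5, 235.3, 37.5]
tcp_rot: [-179.9, 0.1, 177.2]
ft_force: [1.8, -9.5, 9.0]
finger_gap: 10.2
grip_force: 39.8
```

>>> {"api": "jog_arm", "payload": {"rows": [[[0,0,0],[0,0,0]],[[0,0,0],[0,0,0]],[[0,0,0],[0,0,0]],[[0,0,0],[0,0,0]],[[0,-3,-30],[0,0,0]],[[0,-6,-75],[0,0,0]],[[0,-6,-120],[0,0,0]],[[0,-6,-168],[0,0,0]],[[0,-6,-216],[0,0,0]],[[0,-6,-264],[0,0,0]]], "grip": 45}}

```text
time: 45.95
tool_pos: [518.2, 230.7, 302.1]
tcp_rot: [180.0, -0.0, 177.2]
ft_force: [1.8, 0.2, -0.5]
finger_gap: 45.0
grip_force: 0.0
```

>>> {"api": "jog_arm", "payload": {"rows": [[[0,0,-45],[0,0,0]],[[0,0,-67],[0,0,0]],[[0,0,-67],[0,0,0]],[[0,0,-67],[0,0,0]]]}}

```text
time: 46.35
tool_pos: [518.8, 230.9, 367.2]
tcp_rot: [180.0, 0.0, 177.2]
ft_force: [-0.1, 0.2, -0.3]
finger_gap: 45.1
grip_force: 0.0
```

```bash
python3 - <<'E'
from h import *
st(); shift([523,349.7],365,177.1); shift([523,349.7],277.5,177.1)
p,d,c=snap("top"); X=cloud(c,d)
m=(p.max(2)<60)&(X[...,2]>40)&(X[...,2]<70)&(X[...,1]>180)&(X[...,1]<270)&(X[...,0]>440)&(X[...,0]<600); print(m.sum(),np.median(X[m],0) if m.sum() else 0)
E
```

```text
{'time': 46.4, 'tool_pos': [518.8, 230.9, 367.2], 'tcp_rot': [180.0, 0.0, 177.2], 'ft_force': [-0.1, 0.2, -0.3], 'finger_gap': 45.1, 'grip_force': 0.0, 'joint_pos': [18.8, 1.6, 77.4, 0.0, 101.0, -68.3]}
shift [1.7, 118.9, 2.2] turn [0.0, 0.0, 0.001]
shift [1.8, 118.9, 89.7] turn [0.0, 0.0, 0.001]
159 [518.58980596 236.46207076  54.61762369]
```

The tray handle is back at its original spot, so the tray is home. Now unhook the bail.

>>> {"api": "jog_arm", "payload": {"rows": [[[1,40,0],[0,0,0]],[[2,80,0],[0,0,0]],[[2,119,0],[0,0,0]],[[2,119,0],[0,0,0]],[[2,119,35],[0,0,0]],[[2,119,70],[0,0,0]],[[2,119,86],[0,0,0]],[[2,119,90],[0,0,0]],[[2,119,90],[0,0,0]],[[2,119,90],[0,0,0]]]}}

```text
time: 47.4
tool_pos: [523.4, 349.8, 279.3]
tcp_rot: [179.9, 0.1, 177.1]
ft_force: [-0.2, 0.4, 1.1]
finger_gap: 44.8
grip_force: 0.0
```

>>> {"api": "jog_arm", "payload": {"rows": [[[0,0,0],[0,0,0]],[[0,0,0],[0,0,0]],[[0,0,0],[0,0,0]],[[0,0,0],[0,0,0]],[[0,0,0],[0,0,0]],[[0,0,0],[0,0,0]]], "grip": 0, "force": 60}}

```text
time: 48.0
tool_pos: [523.3, 349.4, 279.0]
tcp_rot: [180.0, 0.1, 177.1]
ft_force: [-1.2, -2.6, 6.0]
finger_gap: 10.1
grip_force: 58.6
```

>>> {"api": "jog_arm", "payload": {"rows": [[[0,0,-6],[0,0,0]],[[0,0,-14],[0,0,0]],[[0,0,-21],[0,0,0]],[[0,0,-24],[0,0,0]],[[0,0,-24],[0,0,0]],[[0,0,-24],[0,0,0]]]}}

```text
time: 48.6
tool_pos: [523.1, 349.0, 300.7]
tcp_rot: [-179.9, 0.0, 177.1]
ft_force: [3.9, -2.9, -4.9]
finger_gap: 10.0
grip_force: 58.7
```

>>> {"api": "jog_arm", "payload": {"rows": [[[0,-10,0],[0,0,0]],[[0,-22,0],[0,0,0]],[[0,-33,0],[0,0,0]],[[0,-36,0],[0,0,0]],[[0,-36,0],[0,0,0]],[[0,-36,10],[0,0,0]],[[0,-36,24],[0,0,0]],[[0,-36,38],[0,0,0]],[[0,-36,38],[0,0,0]]]}}

```text
time: 49.5
tool_pos: [521.0, 313.3, 259.1]
tcp_rot: [-179.9, -0.1, 177.1]
ft_force: [9.7, 1.6, -6.4]
finger_gap: 10.1
grip_force: 58.6
```

>>> {"api": "jog_arm", "payload": {"rows": [[[0,1,10],[0,0,0]],[[0,2,22],[0,0,0]],[[0,3,34],[0,0,0]],[[0,3,44],[0,0,0]],[[0,3,51],[0,0,0]],[[0,3,54],[0,0,0]],[[0,3,54],[0,0,0]],[[0,3,54],[0,0,0]]]}}

```text
time: 50.3
tool_pos: [521.5, 317.0, 210.7]
tcp_rot: [179.9, 0.1, 177.2]
ft_force: [-0.3, -2.5, 10.7]
finger_gap: 9.9
grip_force: 60.3
```

>>> {"api": "jog_arm", "payload": {"rows": [[[0,0,0],[0,0,0]],[[0,0,0],[0,0,0]],[[0,0,0],[0,0,0]],[[0,0,0],[0,0,0]],[[0,0,-40],[0,0,0]],[[0,0,-85],[0,0,0]],[[0,0,-130],[0,0,0]],[[0,0,-150],[0,0,0]],[[0,-40,-150],[0,0,0]],[[0,-80,-150],[0,0,0]]], "grip": 45}}

```text
time: 51.3
tool_pos: [517.1, 236.8, 360.0]
tcp_rot: [180.0, 0.1, 177.3]
ft_force: [0.7, -1.2, 0.8]
finger_gap: 45.0
grip_force: 0.0
```

>>> {"api": "jog_arm", "payload": {"rows": [[[0,-45,30],[0,0,0]],[[0,-90,60],[0,0,0]],[[0,-135,80],[0,0,0]],[[0,-180,80],[0,0,0]],[[0,-225,80],[0,0,0]],[[0,-225,80],[0,0,0]]]}}

```text
time: 51.9
tool_pos: [505.3, 7.0, 278.8]
tcp_rot: [-179.9, -0.0, 176.8]
ft_force: [0.3, 0.5, -0.0]
finger_gap: 45.4
grip_force: 0.0
```

```bash
python3 - <<'E'
from h import *
st()
for n in("top","side"):
    p,d,c=snap(n); X=cloud(c,d); hsv=cv2.cvtColor(p,cv2.COLOR_BGR2HSV).astype(int); H,S,V=hsv[...,0],hsv[...,1],hsv[...,2]
    m=((H<6)|(H>174))&(S>170)&(V>70)&(X[...,1]>270)&(X[...,2]>180)&(d>0); print(n,m.sum(),np.median(X[m],0).round(1))
    if n=="side": cv2.imwrite("pics/s6.png",cv2.resize(p[110:390,190:450],None,fx=2.1,fy=2.1))
print("lid a handle open", cs("a",67.5+68,0)); shift([616,-110.6],225,85.4)
E
```

```text
{'time': 51.9, 'tool_pos': [505.3, 7.0, 278.8], 'tcp_rot': [-179.9, -0.0, 176.8], 'ft_force': [0.3, 0.5, -0.0], 'finger_gap': 45.4, 'grip_force': 0.0, 'joint_pos': [-4.9, -8.2, 95.9, -0.1, 92.3, -91.8]}
top 414 [521.6 317.3 225.2]
side 108 [535.5 313.6 225.2]
lid a handle open [ 615.00478763 -110.57399309]
shift [-116.5, -115.8, 54.1] turn [0.0, -0.0, 1.598]
```

View pics/s6.png

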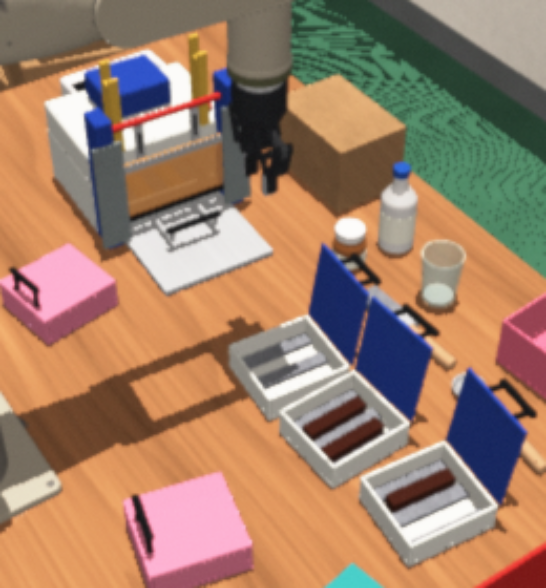

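The guard is down: the bar is back at its starting height, and the tray handle shows in front at crop (195,232). Now the lids, starting with case a.

>>> {"api": "jog_arm", "payload": {"rows": [[[-12,-12,0],[0,0,0.148]],[[-24,-24,0],[0,0,0.296]],[[-36,-36,0],[0,0,0.444]],[[-48,-48,0],[0,0,0.592]],[[-60,-60,0],[0,0,0.74]],[[-72,-72,10],[0,0,0.888]],[[-84,-84,20],[0,0,1.036]],[[-96,-96,30],[0,0,1.184]],[[-108,-108,40],[0,0,1.332]],[[-116,-116,54],[0,0,1.48]]]}}

```text
time: 53.0
tool_pos: [617.4, -108.3, 225.2]
tcp_rot: [179.9, -0.0, 92.1]
ft_force: [-0.1, -0.3, 0.4]
finger_gap: 44.9
grip_force: 0.0
```

>>> {"api": "jog_arm", "payload": {"rows": [[[0,0,0],[0,0,0.118]],[[0,0,0],[0,0,0.118]],[[0,0,0],[0,0,0.118]]]}}

```text
time: 53.3
tool_pos: [616.4, -108.1, 225.4]
tcp_rot: [180.0, -0.0, 85.9]
ft_force: [-0.5, -0.6, 0.6]
finger_gap: 45.0
grip_force: 0.0
```

```bash
python3 - <<'E'
from h import *
st(); shift([616,-110.6],144,85.3)
p,d,c=snap("side"); X=cloud(c,d)
m=(p.max(2)<60)&(X[...,2]>120)&(X[...,2]<175)&(X[...,1]>-480)&(X[...,1]<-60)&(X[...,0]>560)&(X[...,0]<680)&(d>0)
k,l,s,ce=cv2.connectedComponentsWithStats(m.astype(np.uint8),connectivity=8)
for i in range(1,k):
    if s[i,4]>15: print(ce[i].round(),s[i,4],np.median(X[l==i],0).round(1))
E
```

```text
{'time': 53.3, 'tool_pos': [616.4, -108.1, 225.4], 'tcp_rot': [180.0, -0.0, 85.9], 'ft_force': [-0.5, -0.6, 0.6], 'finger_gap': 45.0, 'grip_force': 0.0, 'joint_pos': [-14.7, 11.6, 81.3, 0.0, 87.1, -10.5]}
shift [-2.5, -0.2, 81.4] turn [0.0, -0.0, 0.01]
[362. 237.] 57 [ 600.7 -110.1  166.5]
[389. 262.] 54 [ 600.  -238.   165.7]
[435. 299.] 71 [ 612.6 -419.4  167.6]
```

>>> {"api": "jog_arm", "payload": {"rows": [[[-2,-4,30],[0,0,0.01]],[[-2,-4,60],[0,0,0.01]],[[-2,-4,77],[0,0,0.01]],[[-2,-4,79],[0,0,0.01]],[[-2,-4,79],[0,0,0.01]]]}}

```text
time: 53.85
tool_pos: [612.0, -111.0, 146.8]
tcp_rot: [180.0, -0.0, 85.1]
ft_force: [0.1, 0.6, 1.2]
finger_gap: 45.0
grip_force: 0.0
```

>>> {"api": "jog_arm", "payload": {"rows": [[[0,0,0],[0,0,0]],[[0,0,0],[0,0,0]],[[0,0,0],[0,0,0]],[[0,0,0],[0,0,0]],[[0,0,0],[0,0,0]],[[0,0,0],[0,0,0]]], "grip": 0, "force": 30}}

```text
time: 54.45
tool_pos: [612.8, -111.5, 147.5]
tcp_rot: [179.9, 0.0, 85.0]
ft_force: [2.0, 0.1, 5.7]
finger_gap: 9.4
grip_force: 29.6
```

>>> {"api": "jog_arm", "payload": {"rows": [[[0,-7,-2],[0,0,0]],[[0,-19,-7],[0,0,0]],[[0,-32,-11],[0,0,0]],[[0,-45,-13],[0,0,0]],[[0,-57,-14],[0,0,0]],[[0,-70,-14],[0,0,0]],[[0,-83,-13],[0,0,0]],[[0,-96,-11],[0,0,0]],[[0,-108,-7],[0,0,0]],[[0,-120,-2],[0,0,0]]]}}

```text
time: 55.45
tool_pos: [492.7, -101.3, 149.1]
tcp_rot: [179.8, 0.1, 85.0]
ft_force: [-0.6, -1.0, 7.4]
finger_gap: 9.6
grip_force: 32.6
```

>>> {"api": "jog_arm", "payload": {"rows": [[[0,-12,6],[0,0,0]],[[0,-22,14],[0,0,0]],[[0,-32,22],[0,0,0]],[[0,-41,31],[0,0,0]],[[0,-49,41],[0,0,0]],[[0,-56,52],[0,0,0]],[[0,-62,64],[0,0,0]],[[0,-67,76],[0,0,0]],[[0,-67,78],[0,0,0]],[[0,-67,78],[0,0,0]]]}}

```text
time: 56.45
tool_pos: [425.8, -95.3, 71.3]
tcp_rot: [180.0, 0.0, 85.0]
ft_force: [-5.5, 0.0, 17.2]
finger_gap: 9.9
grip_force: 34.5
```

>>> {"api": "jog_arm", "payload": {"rows": [[[0,0,0],[0,0,0]],[[0,0,0],[0,0,0]],[[0,0,0],[0,0,0]],[[0,0,-30],[0,0,0]],[[0,0,-75],[0,0,0]],[[0,0,-120],[0,0,0]],[[0,0,-158],[0,0,0]],[[0,0,-158],[0,0,0]],[[0,0,-158],[0,0,0]]], "grip": 45}}

```text
time: 57.35
tool_pos: [425.9, -95.0, 228.7]
tcp_rot: [179.9, 0.0, 85.0]
ft_force: [-0.2, 0.2, -1.6]
finger_gap: 44.8
grip_force: 0.0
```

```bash
python3 - <<'E'
from h import *
st(); shift([611,-237.3],225,91.1)
E
```

```text
{'time': 57.4, 'tool_pos': [425.9, -95.0, 228.7], 'tcp_rot': [179.9, 0.0, 85.0], 'ft_force': [-0.2, 0.2, -1.6], 'finger_gap': 44.8, 'grip_force': 0.0, 'joint_pos': [-19.3, -18.8, 110.1, 0.0, 88.6, -14.3]}
shift [-125.7, 196.7, 4.0] turn [0.001, 0.0, -0.106]
```

>>> {"api": "jog_arm", "payload": {"rows": [[[-25,39,0],[0,0,-0.02]],[[-50,78,0],[0,0,-0.04]],[[-75,117,0],[0,0,-0.06]],[[-100,156,0],[0,0,-0.08]],[[-126,197,0],[0,0,-0.106]],[[-126,197,0],[0,0,-0.106]],[[-126,197,0],[0,0,-0.106]]]}}

```text
time: 58.05
tool_pos: [609.7, -237.5, 223.0]
tcp_rot: [-179.6, -0.2, 91.0]
ft_force: [-1.0, 0.4, 0.6]
finger_gap: 45.0
grip_force: 0.0
```

```bash
python3 - <<'E'
from h import *
st(); shift([611,-237.3],151,91.1)
E
```

```text
{'time': 58.0, 'tool_pos': [609.7, -237.5, 223.0], 'tcp_rot': [-179.6, -0.2, 91.0], 'ft_force': [-1.0, 0.4, 0.6], 'finger_gap': 45.0, 'grip_force': 0.0, 'joint_pos': [-25.8, 16.5, 75.9, 0.0, 88.1, -26.8]}
shift [-0.1, 1.9, 72.0] turn [-0.007, -0.004, -0.001]
```

>>> {"api": "jog_arm", "payload": {"rows": [[[0,0,30],[0,0,0]],[[0,0,60],[0,0,0]],[[0,0,74],[0,0,0]],[[0,0,76],[0,0,0]],[[0,0,76],[0,0,0]]]}}

```text
time: 58.55
tool_pos: [610.5, -237.2, 153.1]
tcp_rot: [180.0, 0.0, 91.1]
ft_force: [0.9, -0.3, 0.9]
finger_gap: 44.7
grip_force: 0.0
```

>>> {"api": "jog_arm", "payload": {"rows": [[[0,0,0],[0,0,0]],[[0,0,0],[0,0,0]],[[0,0,0],[0,0,0]],[[0,0,0],[0,0,0]],[[0,0,0],[0,0,0]],[[0,0,0],[0,0,0]]], "grip": 0, "force": 30}}

```text
time: 59.15
tool_pos: [611.7, -237.9, 153.4]
tcp_rot: [179.9, 0.1, 91.1]
ft_force: [2.4, 0.3, 5.1]
finger_gap: 9.8
grip_force: 29.7
```

>>> {"api": "jog_arm", "payload": {"rows": [[[0,-7,-2],[0,0,0]],[[0,-19,-7],[0,0,0]],[[0,-32,-11],[0,0,0]],[[0,-45,-13],[0,0,0]],[[0,-57,-14],[0,0,0]],[[0,-70,-14],[0,0,0]],[[0,-83,-13],[0,0,0]],[[0,-96,-11],[0,0,0]],[[0,-108,-7],[0,0,0]],[[0,-120,-2],[0,0,0]]]}}

```text
time: 60.15
tool_pos: [491.5, -241.7, 155.8]
tcp_rot: [179.8, 0.2, 91.1]
ft_force: [5.3, -7.1, -2.9]
finger_gap: 9.6
grip_force: 31.9
```

>>> {"api": "jog_arm", "payload": {"rows": [[[0,-12,6],[0,0,0]],[[0,-22,14],[0,0,0]],[[0,-32,22],[0,0,0]],[[0,-41,31],[0,0,0]],[[0,-49,41],[0,0,0]],[[0,-56,52],[0,0,0]],[[0,-62,64],[0,0,0]],[[0,-67,76],[0,0,0]],[[0,-67,80],[0,0,0]],[[0,-67,80],[0,0,0]]]}}

```text
time: 61.15
tool_pos: [423.2, -242.8, 76.4]
tcp_rot: [-179.9, 0.1, 91.1]
ft_force: [-13.2, -1.1, 22.4]
finger_gap: 9.4
grip_force: 36.2
```

>>> {"api": "jog_arm", "payload": {"rows": [[[0,0,0],[0,0,0]],[[0,0,0],[0,0,0]],[[0,0,0],[0,0,0]],[[0,0,-30],[0,0,0]],[[0,0,-75],[0,0,0]],[[0,0,-120],[0,0,0]],[[0,0,-158],[0,0,0]],[[0,0,-158],[0,0,0]],[[0,0,-158],[0,0,0]]], "grip": 45}}

```text
time: 62.05
tool_pos: [424.4, -241.4, 233.0]
tcp_rot: [179.9, 0.1, 91.1]
ft_force: [-0.4, -0.2, -0.1]
finger_gap: 45.3
grip_force: 0.0
```

```bash
python3 - <<'E'
from h import *
st(); shift([624,-417.9],225,84)
E
```

```text
{'time': 62.0, 'tool_pos': [424.4, -241.4, 233.0], 'tcp_rot': [179.9, 0.1, 91.1], 'ft_force': [-0.4, -0.2, -0.1], 'finger_gap': 45.3, 'grip_force': 0.0, 'joint_pos': [-35.7, -10.2, 102.5, 0.0, 87.6, -36.8]}
shift [-180.2, 196.2, 8.5] turn [0.002, 0.001, 0.124]
```

>>> {"api": "jog_arm", "payload": {"rows": [[[-30,33,0],[0,0,0.02]],[[-60,66,0],[0,0,0.04]],[[-90,99,0],[0,0,0.06]],[[-120,132,0],[0,0,0.08]],[[-150,165,0],[0,0,0.1]],[[-180,196,5],[0,0,0.124]],[[-180,196,8],[0,0,0.124]],[[-180,196,8],[0,0,0.124]],[[-180,196,8],[0,0,0.124]]]}}

```text
time: 62.95
tool_pos: [622.4, -416.5, 223.0]
tcp_rot: [-179.9, -0.1, 84.0]
ft_force: [-0.3, -0.0, 0.7]
finger_gap: 45.1
grip_force: 0.0
```

```bash
python3 - <<'E'
from h import *
st(); shift([624,-417.9],148,84)
E
```

```text
{'time': 63.0, 'tool_pos': [622.4, -416.5, 223.0], 'tcp_rot': [-179.9, -0.1, 84.0], 'ft_force': [-0.3, -0.0, 0.7], 'finger_gap': 45.1, 'grip_force': 0.0, 'joint_pos': [-37.7, 31.5, 56.7, 0.0, 91.9, -31.7]}
shift [-1.3, 1.9, 75.0] turn [-0.002, -0.001, 0.0]
```

>>> {"api": "jog_arm", "payload": {"rows": [[[-1,1,30],[0,0,0]],[[-1,1,60],[0,0,0]],[[-1,1,74],[0,0,0]],[[-1,1,76],[0,0,0]],[[-1,1,76],[0,0,0]]]}}

```text
time: 63.45
tool_pos: [624.1, -418.4, 150.0]
tcp_rot: [179.9, 0.0, 84.0]
ft_force: [-0.4, -0.3, 0.0]
finger_gap: 45.1
grip_force: 0.0
```

>>> {"api": "jog_arm", "payload": {"rows": [[[0,0,0],[0,0,0]],[[0,0,0],[0,0,0]],[[0,0,0],[0,0,0]],[[0,0,0],[0,0,0]],[[0,0,0],[0,0,0]],[[0,0,0],[0,0,0]]], "grip": 0, "force": 30}}

```text
time: 64.05
tool_pos: [625.0, -419.1, 149.7]
tcp_rot: [179.9, 0.1, 84.0]
ft_force: [0.8, -1.3, 5.1]
finger_gap: 9.7
grip_force: 29.7
```

>>> {"api": "jog_arm", "payload": {"rows": [[[0,-7,-2],[0,0,0]],[[0,-19,-7],[0,0,0]],[[0,-32,-11],[0,0,0]],[[0,-45,-13],[0,0,0]],[[0,-57,-14],[0,0,0]],[[0,-70,-14],[0,0,0]],[[0,-83,-13],[0,0,0]],[[0,-96,-11],[0,0,0]],[[0,-108,-7],[0,0,0]],[[0,-120,-2],[0,0,0]]]}}

```text
time: 65.05
tool_pos: [505.1, -406.4, 150.8]
tcp_rot: [179.9, 0.1, 84.0]
ft_force: [0.3, -1.7, 3.2]
finger_gap: 9.3
grip_force: 31.7
```

>>> {"api": "jog_arm", "payload": {"rows": [[[0,-12,6],[0,0,0]],[[0,-22,14],[0,0,0]],[[0,-32,22],[0,0,0]],[[0,-41,31],[0,0,0]],[[0,-49,41],[0,0,0]],[[0,-56,52],[0,0,0]],[[0,-62,64],[0,0,0]],[[0,-67,76],[0,0,0]],[[0,-67,80],[0,0,0]],[[0,-67,80],[0,0,0]]]}}

```text
time: 66.05
tool_pos: [439.8, -400.0, 75.1]
tcp_rot: [179.8, 0.1, 84.0]
ft_force: [-5.9, 10.8, 37.2]
finger_gap: 9.5
grip_force: 34.6
```

>>> {"api": "jog_arm", "payload": {"rows": [[[0,0,0],[0,0,0]],[[0,0,0],[0,0,0]],[[0,0,0],[0,0,0]],[[0,0,-30],[0,0,0]],[[0,0,-75],[0,0,0]],[[0,0,-120],[0,0,0]],[[-40,0,-150],[0,0,0]],[[-90,0,-150],[0,0,0]],[[-130,0,-150],[0,0,0]],[[-130,0,-150],[0,0,0]]], "grip": 45}}

```text
time: 67.05
tool_pos: [422.0, -532.0, 217.4]
tcp_rot: [-179.8, -0.1, 83.8]
ft_force: [-1.0, 0.3, -0.3]
finger_gap: 44.6
grip_force: 0.0
```

```bash
python3 - <<'E'
from h import *
st()
for n in("top","side"):
    p,d,c=snap(n); X=cloud(c,d); hsv=cv2.cvtColor(p,cv2.COLOR_BGR2HSV).astype(int); H,S,V=hsv[...,0],hsv[...,1],hsv[...,2]
    m=((H<6)|(H>174))&(S>170)&(V>70)&(X[...,1]>270)&(X[...,2]>180)&(d>0); print(n,"bar",np.median(X[m],0).round(1))
    b=(H>105)&(H<130)&(S>150)&(V>80)&(d>0)&(X[...,1]<0)&(X[...,0]<620)
    for k in "abc":
        o=[]
        for x in (-30,50):
            w=cs(k,x,0); q=b&(np.hypot(X[...,0]-w[0],X[...,1]-w[1])<15); o.append(round(float(np.median(X[q][:,2])),1) if q.sum() else None)
        print(k,o)
    if n=="top":
        m=(p.max(2)<60)&(X[...,2]>40)&(X[...,2]<70)&(X[...,1]>180)&(X[...,1]<270)&(X[...,0]>440)&(X[...,0]<600); print("handle",np.median(X[m],0).round(1))
        cv2.imwrite("pics/end.png",p)
E
```

```text
{'time': 67.0, 'tool_pos': [422.0, -532.0, 217.4], 'tcp_rot': [-179.8, -0.1, 83.8], 'ft_force': [-1.0, 0.3, -0.3], 'finger_gap': 44.6, 'grip_force': 0.0, 'joint_pos': [-55.9, 20.2, 71.9, -0.1, 88.0, -49.6]}
top bar [522.4 317.5 225.3]
a [50.9, 51.0]
b [51.3, 51.0]
c [50.0, 50.3]
handle [518.6 236.3  54.9]
side bar [nan nan nan]
a [53.2, 53.0]
b [53.8, 53.4]
c [53.0, 53.3]
  return _methods._mean(a, axis=axis, dtype=dtype,
  ret = um.true_divide(
```

View pics/end.png

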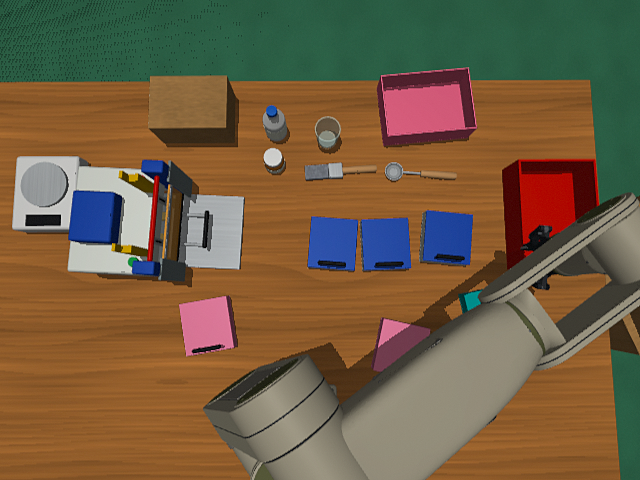

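The final view shows all three lids shut at (332,243), (386,244) and (447,237). The bail bar is down at (155,220), the tray is home at (207,229), and the bystanders haven't moved.

```bash
python3 -c "
from bench import r
print(r.hand_in())"
```

```text
the job is handed in; nothing more can be done
None
```

I handed the job in at about 67 s, and no verdict came back. Both pale billets present went into the tray flat and lengthways, though I couldn't see them again once it was pushed home; the guard is down, the lids are shut, and the dark billets and bystanders weren't touched.

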